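# Reload a five-bay battery charger, select charge and start it

### The arm

A 6-joint arm with a two-finger parallel gripper is mounted at the origin on the work surface. World frame = base frame: x ahead of the robot, y to its left, z up, the work surface at z = 0. Lengths are in m, angles in rad, forces in N, time in s.
With the tool pointing down it reaches from about 0.375 to 0.825 m from the base axis. Payload 5.5 kg.
Tool frame: the origin (TCP) lies on the mounting face of the last link; the fingertips stand 173 mm ahead of it and the grasp point (between the pads) lies 155 mm ahead of it (env.grasp_offset is the distance from the TCP to the grasp point, in m); z points along the fingers, y is the line along which they close (so a half turn about z gives the same grasp; the last joint's range is limited). The gripper opens to 85 mm and grips with 20 to 120 N. Pads are 22 mm wide; open, the fingers measure 114 mm over their backs; the gripper's body (76 mm by 85 mm) begins 54 mm behind the grasp point. The pads swing forward as they close: fully open they stand 13 mm farther back than shut.
Start: joints at [-1.201, 0.314, -0.047, 1.21, 0, 1.571], TCP at [0.217, -0.559, 0.405] pointing down, gripper open.
Joint ranges: [-2.67, 2.67], [-0.69, 1.73], [-1.03, 1.25], [-2.08, 2.16], [-1.42, 1.45], [-3.14, 3.14]. Speed limits (rad/s): [2.39, 2.39, 3.01, 3.14, 3.14, 3.14].

### API

Orientations are given as a rotation vector (axis times angle).
In Python, from cell import monitor, eyes, env gives the robot as it stands.
- The arm moves only by the tool play_rows, never from a script. Its argument "rows" is a list of rows, each an object of numbers: "x", "y", "z": the shift along the world's x, y, z in mm; "roll": the turn about the world's z in degrees; "hand": the closure, from -1 (fully open) to 1 (shut). In form: [{"x": .., "y": .., "z": .., "roll": .., "hand": ..}, ...]. A call has 1 to 20 rows; each row shifts and turns the commanded pose from where the row before left it; what a row does not reach is not made up. A row lasts 1/10 s, in which the tool goes at most 50 mm and 8.59 degrees, less where a joint would pass 70% of its speed; a pose out of reach is approached as far as the arm can. A call with a gripper value outside its range is refused whole. The fingers move at their own pace and stop on an object; "newtons" is the grip in N (left out, the last holds). Time passes only in rows, so rows that do not move let the fingers close. It gives the time, the measured TCP pose, the force, the opening and the grip force at its end, in the units of the state.
- monitor.state(): the state, without advancing time (a new reading comes with each control period).
- eyes.capture(name): name is "scene" or "side" or "wrist"; returns a dict with "pixels" (480x640x3 uint8, red, green, blue), "z_map" (480x640 float32, m along the optical axis (not along the pixel's ray), 0 where there is no reading), "fx", "fy", "cx", "cy" (pixels), "pose" (4x4, takes a point from camera to world coordinates). Camera axes: x right, y up, looking along -z (the intrinsics and any distortion apply to the point x, -y, -z); pixel columns grow to the right and rows downward; lengths in m; the calibration is good to about 2 mm. A picture is of the moment at which its call begins.
- env.finish_job(): hands the job in; it is judged then, once.
The state is a dict: "clock": time; "q": joint angles; "qvel": joint speeds; "joint_torque": joint torques, N m; "tcp_pos": TCP position; "orientation": TCP orientation; "ft_force": force on the tool from outside, world axes, zero at the start; "torque": the same for the moment, N m; "finger_gap": opening from 0.0 (shut) to 1.0 (fully open); "grasp_force": force on a finger pad.
Only numpy, scipy, OpenCV 4.12 (cv2) and the standard library are available. Lean on these libraries where they do the work, as an engineer would, in place of code of your own. Each camera call takes 0.05 s, during which the arm holds its last target. There are 200 camera calls.

### The job

Take the two worn-out black packs with orange caps out of the charger and lay them in the clear recycling box, and stand every blue pack lying on the mat in an empty bay of the charger, contacts down and fully home, leaving in place the blue pack that is already in the charger. When all of them are in, press the black mode selector down, turn it clockwise from the red mark to the green one and let it spring back up; then twist the yellow start key clockwise to its stop and let it spring back. Leave the meter, the screwdriver and the jar where they are.

Things in the scene. Friction and masses are not known exactly. Their poses are not given: they have to be found in the camera images.
- pack1: fresh battery pack: flat block 100 mm long (x), 56 wide (y), 24 thick (z), 0.14 to 0.24 kg, blue, white label, grey cap at one end, four brass contacts at the other. Origin: centre of the CONTACT end, mid thickness; x runs along the pack to the cap end. Starts flat on the mat, cap end roughly to the left, +y (within 0.3 rad). 3 or 4 of pack1 to pack4 are present
- pack2: another fresh pack, just like pack1
- pack3: another fresh pack, just like pack1
- pack4: another fresh pack, just like pack1
- stay: a good blue pack just like pack1, standing in a bay of the charger from the start; it stays in the charger
- spent1: worn-out pack, same size and axes as pack1 but black with a copper label and an orange cap; it stands in a bay of the charger at the start, contacts down
- spent2: a second worn-out pack, just like spent1, in another bay
- charger: five-bay charger, fixed. Origin: under the middle of the bay block; its x points left (world +y, within 0.1 rad), its y towards the robot. Bay block 290 mm long (x) and 92 wide (y); next to it on the robot's side (+y) a grey control deck 118 mm wide, top 60 mm up. Bays are slots one after the other along x, all leaning 20 degrees, tops towards +x; rim of the bays 76 mm above the bench
- bay1 (a point): floor middle of the rightmost bay: a seated pack's origin lies here, its x axis along (0.342, 0, 0.940) of the charger, either broad face forward. Site axes as the charger's. The slot is 68 mm wide (y), 29 mm across and 44 mm deep along the slot; 56 mm of the pack stand free above it
- bay2 (a point): the same point of the second bay, 46 mm to the left
- bay3 (a point): the same for the third bay
- bay4 (a point): the same for the fourth bay
- bay5 (a point): the same for the fifth bay, the leftmost
- selector (a joint): turn of the mode selector (black knob on the deck), rad, clockwise from above: 0 at the red mark (off, as it starts), 1.05 at the green mark (charge). A lug locks it in a notch at each mark (about 0.04 rad of play): it turns only while pressed at least 7 mm down and comes back up only in a notch. Turning takes about 0.03 N m; stops lie at -0.04 and 1.09
- selector_press (a joint): how far the mode selector is pressed down, m: 0 up, 0.009 fully down; a spring holds it up (3.5 N at first, 10 N fully down)
- selector_grip (a point): grip point on the axis of the mode selector: a disc of 52 mm diameter carrying an upright bar 48 mm long, 16 thick, 28 high; the point is 18 mm above the disc, 10 mm below the bar's top, 97 mm above the bench when up. x along the bar (white line at its -x end); moves with the knob. No tall part within 45 mm of its axis
- start_key (a joint): turn of the start key on the control deck, rad: 0 at the white mark, stop at 0.9 (yellow mark), clockwise seen from above; a spring (0.03 to 0.12 N m) returns it to 0 when let go
- key_grip (a point): point on the axis of the start key where to grip its yellow head: an upright bar 42 mm long (along the point's x), 10 mm thick, 30 mm high; the point lies 12 mm below its top and 38 mm above the deck. Turns with the key
- tub: the recycling box, fixed: a clear plastic tub 230 x 170 mm (x, y) and 105 mm high, walls 4 mm, with old cells up to 58 mm above the bench. Origin: centre of its underside
- mat: black rubber mat, fixed, 320 x 290 mm and 4 mm thick, on which the fresh packs lie; origin: centre of its underside
- meter: yellow multimeter, 150 x 75 x 34 mm, bystander
- driver: screwdriver lying on the bench, bystander
- jar: jar, 64 mm diameter, 90 mm high, bystander

How it is judged:
On the way, in this order (a step that is already met when the one before it is completed fails the run):
1. both worn-out packs lie in the recycling box and every blue pack stands in a bay of the charger, contacts down on the bay floor (z of pack1 in the frame of charger between 0.025 and 0.043 m and y of pack1 in the frame of charger between -0.012 and 0.012 m and x of pack1 in the frame of charger between -0.125 and 0.1 m and angle between each of pack1, pack2, pack3, pack4, stay's own x axis and vertical below 0.6 rad and linear speed of each of pack1, pack2, pack3, pack4, stay below 0.02 m/s and z of pack2 in the frame of charger between 0.025 and 0.043 m and y of pack2 in the frame of charger between -0.012 and 0.012 m and x of pack2 in the frame of charger between -0.125 and 0.1 m and z of pack3 in the frame of charger between 0.025 and 0.043 m and y of pack3 in the frame of charger between -0.012 and 0.012 m and x of pack3 in the frame of charger between -0.125 and 0.1 m and z of pack4 in the frame of charger between 0.025 and 0.043 m and y of pack4 in the frame of charger between -0.012 and 0.012 m and x of pack4 in the frame of charger between -0.125 and 0.1 m and z of stay in the frame of charger between 0.025 and 0.043 m and y of stay in the frame of charger between -0.012 and 0.012 m and x of stay in the frame of charger between -0.125 and 0.1 m and x of spent1 in the frame of tub between -0.115 and 0.115 m and y of spent1 in the frame of tub between -0.085 and 0.085 m and z of spent1 in the frame of tub between 0.05 and 0.11 m and angle between spent1's own x axis and vertical between 0.7 and 2.44 rad and linear speed of each of spent1, spent2 below 0.03 m/s and x of spent2 in the frame of tub between -0.115 and 0.115 m and y of spent2 in the frame of tub between -0.085 and 0.085 m and z of spent2 in the frame of tub between 0.05 and 0.11 m and angle between spent2's own x axis and vertical between 0.7 and 2.44 rad), for 0.3 s.
2. the mode selector has been pressed, turned to the green mark and has sprung back up (value of joint selector above 0.95 rad and value of joint selector_press below 0.002 m), for 0.2 s.
3. the start key is turned to its stop (value of joint start_key above 0.8 rad), for 0.1 s.
At the end, for the whole second after the job is handed in: Each blue pack stands at rest in a bay, contact end within 9 mm of floor height, 12 mm of the middle; the one there at first not moved 30 mm; both worn-out packs lie in the box (over 0.7 rad from upright); selector past 0.95 rad and up (under 2 mm); start key back within 0.08 rad (all of step 1 and all of step 2 and value of joint start_key below 0.08 rad and distance of stay from where it was at the start of the episode below 0.03 m); the robot touches nothing.
It fails at once if the meter is shifted by more than 40 mm (distance of meter from where it was at the start of the episode above 0.04 m).
It fails at once if the driver is shifted by more than 40 mm (distance of driver from where it was at the start of the episode above 0.04 m).
It fails at once if the jar is shifted by more than 40 mm (distance of jar from where it was at the start of the episode above 0.04 m).
Of pack1, pack2, pack3, pack4 only 3 to 4 are there at a start; the rules pass over those that are not, and their reading is None.
At some moment in a run one of pack1, pack2, pack3, pack4 may be knocked a few centimetres aside while the robot is not near it.
Once in a run the grip may slacken for a moment while it holds something.
It also fails if it takes over 210 s, if anything falls off the work surface, if the arm or the gripper's body presses on something with over 40 N, if the wrist force passes 120 N, or if a joint passes its speed limit or range.

## Working session

There is one attempt and no reset: what is moved stays moved. The work goes in short steps, Python scripts to look and compute and a tool call to move; the robot and the scene stay as the last step left them, time stands still between calls to the robot, and variables do not carry over. Pictures are saved under pics/ and viewed, at most 14 in all, crops included, and the job is handed in when it is done.

Besides the shell and the picture viewer there is one more tool, called after "Request:" as a command line: name --argument value ..., lists and objects as JSON in quotes. play_rows: Moves the arm, as the interface text tells. Its arguments: {"type":"object","properties":{"rows":{"type":"array"},"newtons":{"type":"number"}},"required":["rows"]}

```bash
mkdir -p pics; ls; cat > h.py <<'E'
import numpy as np, cv2
from cell import monitor, eyes, env
def snap(n,f):
    c=eyes.capture(n); cv2.imwrite(f'pics/{f}.png',c['pixels'][:,:,::-1]); np.savez(f'pics/{f}.npz',**{k:c[k] for k in c}); return c
def ray(c,u,v):
    P=c['pose']; d=P[:3,:3]@np.array([(u-c['cx'])/c['fx'],-(v-c['cy'])/c['fy'],-1.]); return P[:3,3],d
def onz(c,u,v,z):
    o,d=ray(c,u,v); return o+d*(z-o[2])/d[2]
def cloud(c):
    v,u=np.mgrid[:480,:640]; Z=c['z_map']; 
    p=np.stack([(u-c['cx'])/c['fx']*Z,-(v-c['cy'])/c['fy']*Z,-Z],-1)
    w=p@c['pose'][:3,:3].T+c['pose'][:3,3]; w[Z==0]=np.nan; return w
E
python3 - <<'E'
from h import *
for n in('scene','side','wrist'):
    c=snap(n,n+'0'); print(n,[k for k in c],c['fx'],c['fy'],c['cx'],c['cy'],c['pose'].round(3).tolist(),(c['z_map']>0).mean())
s=monitor.state(); print(s,env.grasp_offset)
E
```

```text
pics
scene ['pixels', 'z_map', 'fx', 'fy', 'cx', 'cy', 'pose'] 489.08262113457937 489.08262113457937 319.1370688895887 239.8551574622518 [[-0.813, -0.47, 0.344, 0.894], [0.582, -0.668, 0.464, 0.347], [0.012, 0.577, 0.816, 0.85], [0.0, 0.0, 0.0, 1.0]] 0.9958235677083334
side ['pixels', 'z_map', 'fx', 'fy', 'cx', 'cy', 'pose'] 589.3237136080297 589.3237136080297 328.79886191743765 238.0517737555136 [[0.989, 0.121, -0.091, 0.496], [-0.15, 0.736, -0.66, -0.765], [-0.013, 0.666, 0.745, 0.897], [0.0, 0.0, 0.0, 1.0]] 0.995947265625
wrist ['pixels', 'z_map', 'fx', 'fy', 'cx', 'cy', 'pose'] 370.8739928231267 370.8739928231267 325.4552892024445 232.16857889644362 [[0.361, 0.897, 0.256, 0.283], [-0.933, 0.348, 0.096, -0.534], [-0.003, -0.274, 0.962, 0.374], [0.0, 0.0, 0.0, 1.0]] 0.9959537760416667
{'clock': 0.15, 'q': array([-1.20100806e+00,  3.14058391e-01, -4.78477058e-02,  1.21020551e+00,
       -1.87821848e-06,  1.57079881e+00]), 'qvel': array([ 0.00050723, -0.00306131,  0.00344362, -0.00047046, -0.00058453,
        0.00035318]), 'joint_torque': array([-6.18284662e-05, -5.40043330e+01,  3.40059865e+01,  1.32924298e-02,
       -4.07918299e-05,  2.62908266e-06]), 'tcp_pos': array([ 0.21677168, -0.559239  ,  0.40403633]), 'orientation': array([-3.08677667e+00, -5.77316711e-01,  3.82569699e-04]), 'ft_force': array([-0.25152053,  0.18683865, -0.03249343]), 'torque': array([-0.01051106, -0.02041584, -0.01805217]), 'grasp_force': 0.0, 'finger_gap': 0.9975003155874299} 0.1547
```

View pics/scene0.png

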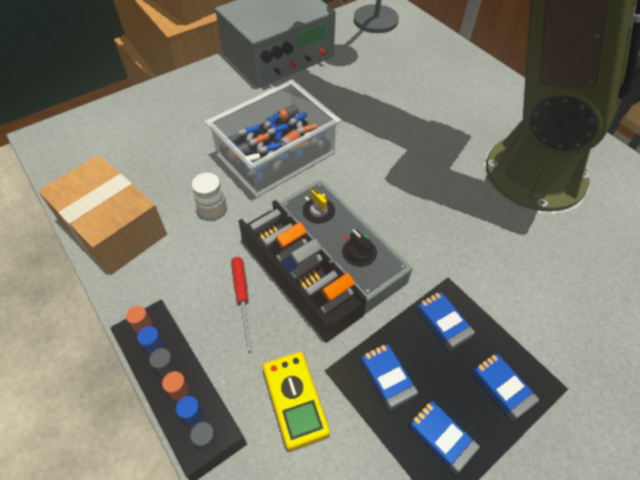

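View pics/side0.png

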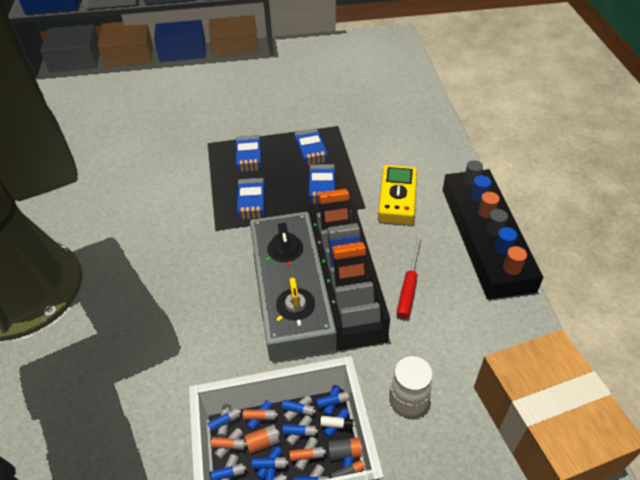

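```bash
cat > m0.py <<'E'
from h import *
for n in('scene','side'):
    c=dict(np.load(f'pics/{n}0.npz')); w=cloud(c); hsv=cv2.cvtColor(c['pixels'],cv2.COLOR_RGB2HSV); H,S,V=hsv[...,0].astype(int),hsv[...,1],hsv[...,2]
    x,y,z=w[...,0],w[...,1],w[...,2]
    print('==',n,'bench z',np.nanmedian(z[(z<0.02)&(z>-.02)]))
    # packs: points with pack top height on mat area
    def blobs(m,lab,minn=60):
        k,L,st,_=cv2.connectedComponentsWithStats(m.astype(np.uint8))
        for i in range(1,k):
            if st[i,4]<minn: continue
            mm=L==i; p=w[mm]; r=cv2.minAreaRect((p[:,:2]*1000).astype(np.float32))
            print(lab,st[i,:5],'rect',np.round(r[0],1),np.round(r[1],1),round(r[2],1),'z med/max',np.round(np.median(p[:,2])*1000,1),np.round(np.percentile(p[:,2],98)*1000,1))
    reg=(x>.2)&(x<.9)
    blobs(reg&(z>.018)&(z<.045)&(H>100)&(H<125)&(S>120)&(y>0),'blue')
    blobs(reg&(z>.022)&(z<.036)&(y>0),'packtop')
    blobs(reg&(H>15)&(H<25)&(S>90)&(V>90)&(z<.036)&(z>.01),'brass',8)
    blobs(reg&(z>.056)&(z<.064)&(abs(y)<.3)&(S<60),'deck',800)
    blobs(reg&(H>3)&(H<15)&(S>170)&(V>120)&(abs(y)<.25)&(z>.07)&(z<.15),'orange')
    blobs(reg&(H>22)&(H<32)&(S>170)&(V>120)&(z>.06),'yellowkey',30)
    blobs(reg&(z>.095)&(z<.115)&(V<70),'seltop',15)
    blobs((z>.098)&(z<.11)&(y<-.1),'tubrim',80)
E
python3 m0.py
```

```text
== scene bench z 0.0007206031622296605
blue [419 292  51  49 855] rect [456.1 152.1] [83.7 57.4] 85.7 z med/max 28.0 31.1
blue [ 362  344   52   56 1034] rect [611.5 172.4] [83.6 57. ] 81.1 z med/max 28.2 30.9
blue [ 474  354   59   58 1121] rect [459.9 302.5] [84.4 57.1] 87.7 z med/max 28.0 31.3
blue [ 410  401   62   64 1314] rect [606.  300.9] [57.8 84. ] 6.9 z med/max 28.1 31.1
packtop [307 275 104  63 311] rect [564.6  55.5] [ 57.8 215.5] 76.1 z med/max 28.9 35.6
packtop [ 419  292   56   55 1512] rect [456.6 158.9] [101.4  57.5] 85.4 z med/max 28.3 31.2
packtop [ 362  344   56   64 1851] rect [612.5 179.1] [100.9  57. ] 81.2 z med/max 28.3 31.2
packtop [ 263  351   68   99 2999] rect [767.8 118.9] [150.6  75.1] 73.7 z med/max 34.1 35.9
packtop [ 475  353   65   65 1920] rect [460.1 309.4] [100.2  57.3] 88.2 z med/max 28.2 31.3
packtop [ 411  401   69   71 2273] rect [605.1 308.2] [ 57.8 100.2] 6.9 z med/max 28.3 31.2
brass [119 226  46  38 377] rect [ 847.7 -324.4] [106.3   7.1] 11.9 z med/max 23.1 35.2
brass [269 228   9   6  25] rect [ 613.9 -191.4] [ 9.2 17.6] 89.3 z med/max
[... 6888 characters left out ...]
  9  33] rect [548.  750.2] [12.1 29.9] 0.1 z med/max 103.4 113.6
seltop [319 202  31  14 203] rect [612.6   9.1] [20.3 57.1] 80.4 z med/max 109.0 114.3
seltop [278 223  12  24 158] rect [511.2 -37.3] [16.  51.3] 2.4 z med/max 105.7 109.3
seltop [333 256  34  16 230] rect [ 618.3 -127.8] [20.6 57.9] 79.2 z med/max 108.7 114.7
tubrim [333 259  33  13 218] rect [ 617.1 -129.7] [20.1 56. ] 80.1 z med/max 104.2 109.9
tubrim [289 278  10  24 101] rect [ 515.9 -165.9] [10.  44.2] 2.3 z med/max 108.4 109.9
tubrim [  484   330   156   150 11775] rect [ 878.6 -421.3] [143.4 201.6] 11.4 z med/max 100.3 103.1
tubrim [ 189  357  194  123 3650] rect [ 470.7 -406.3] [246.5 188.3] 3.0 z med/max 104.7 107.6
```

```bash
cat > m1.py <<'E'
from h import *
P=[];C=[]
for n in('scene','side'):
    c=dict(np.load(f'pics/{n}0.npz')); w=cloud(c); hsv=cv2.cvtColor(c['pixels'],cv2.COLOR_RGB2HSV)
    P.append(w.reshape(-1,3)); C.append(hsv.reshape(-1,3).astype(int))
def rng(v): return np.round(np.percentile(v,[1,5,50,95,99])*1000,1)
a=np.radians(2.4); ex=np.array([-np.sin(a),np.cos(a)]); ey=np.array([-np.cos(a),-np.sin(a)])
L=np.radians(20)
for p,h,n in zip(P,C,('scene','side')):
    print('==',n)
    X=p[:,:2]@ex; Y=p[:,:2]@ey; Z=p[:,2]; H,S,V=h.T
    t=X*np.cos(L)-Z*np.sin(L); s=X*np.sin(L)+Z*np.cos(L)
    org=(H>3)&(H<15)&(S>150)&(V>90)&(Z>.105)&(Z<.14)&(abs(Y+.59)<.1)
    for k,lo,hi in(('sp5',-.03,.1),('sp2',-.2,-.06)):
        m=org&(X>lo)&(X<hi); print(k,'t',rng(t[m]),'Y',rng(Y[m]),'s',rng(s[m]))
    m=(S<60)&(V>60)&(Z>.105)&(Z<.14)&(Y<-.53)&(Y>-.7)&(X>-.13)&(X<0); print('stay',m.sum(),'t',rng(t[m]),'Y',rng(Y[m]),'X',rng(X[m]))
    m=(Z>.07)&(Z<.08)&(Y<-.5)&(Y>-.72)&(X>-.3)&(X<.12); print('rim X',rng(X[m]),'Y',rng(Y[m]))
    m=(Z>.057)&(Z<.064)&(Y<-.4)&(Y>-.58)&(X>-.3)&(X<.12)&(S<60); print('deck X',rng(X[m]),'Y',rng(Y[m]))
    m=(H>12)&(H<26)&(S>90)&(V>90)&(Z<.045)&(Z>.02)&(Y<-.55)&(Y>-.7);
    for lo,hi in((-.25,-.14),(-.1,0)):
        q=m&(X>lo)&(X<hi); print('brass',q.sum(),'X',rng(X[q]),'Y',rng(Y[q]),'Z',rng(Z[q]))
    m=(Z>.105)&(Z<.110)&(Y<-.45)&(Y>-.56)&(X>-.1)&(X<.03);print('sel X',rng(X[m]),'Y',rng(Y[m]), cv2.minAreaRect((p[m][:,:2]*1000).astype(np.float32)))
    m=(H>20)&(H<34)&(S>150)&(Z>.107)&(Z<.114)&(Y<-.45)&(Y>-.58)&(X>-.25)&(X<-.09);print('key X',rng(X[m]),'Y',rng(Y[m]),cv2.minAreaRect((p[m][:,:2]*1000).astype(np.float32)))
    m=(Z>.1)&(Z<.108)&(p[:,1]<-.29)&(p[:,1]>-.52)&(p[:,0]>.33)&(p[:,0]<.62);print('tub',cv2.minAreaRect((p[m][:,:2]*1000).astype(np.float32)))
    m=(Z<.09)&(Z>.03)&(abs(p[:,1]+.406)<.06)&(abs(p[:,0]-.471)<.09);print('cells z',rng(Z[m]))
E
python3 m1.py
```

```text
== scene
sp5 t [-48.8 -48.6 -34.4 -25.5 -25.2] Y [-644.1 -643.9 -625.2 -591.  -590. ] s [108.7 111.2 120.3 122.8 123.6]
sp2 t [-177.8 -177.1 -158.7 -154.8 -154.6] Y [-643.4 -643.3 -620.2 -590.9 -589.2] s [57.1 61.9 72.8 76.  77. ]
stay 438 t [-135.1 -134.  -122.7 -112.1 -111.6] Y [-643.8 -643.1 -618.8 -591.7 -589.5] X [-97.5 -96.  -84.4 -75.5 -74.6]
rim X [-247.5 -228.3  -85.9   11.8   30.3] Y [-661.8 -660.6 -622.1 -526.2 -515. ]
deck X [-250.9 -238.8  -97.3   25.7   33. ] Y [-564.4 -559.5 -516.  -458.2 -453.9]
brass 89 X [-224.4 -223.2 -218.3 -213.5 -212.5] Y [-635.3 -633.8 -617.7 -598.  -596.4] Z [31.8 32.8 35.7 38.8 40.2]
brass 160 X [-86.9 -85.5 -76.5 -69.2 -68.2] Y [-635.8 -634.2 -615.4 -598.3 -596.1] Z [29.8 30.6 34.3 38.5 41. ]
sel X [-78.2 -76.2 -54.7 -33.1 -31.5] Y [-518.8 -518.2 -511.8 -504.4 -503.8] ((513.0899047851562, -33.50166702270508), (15.221051216125488, 47.79875564575195), 2.2557501792907715)
key X [-201.8 -199.4 -180.4 -166.9 -165.2] Y [-515.9 -515.2 -512.1 -507.8 -505.5] ((517.7261962890625, -162.5415496826172), (10.40096378326416, 37.89560317993164), 0.600477635
[... 991 characters left out ...]
,5,50,95,99])*1000,1)
                                ~~~~~~~~~~~~~^^^^^^^^^^^^^^^^^^
    return _quantile_unchecked(
        a, q, axis, out, overwrite_input, method, keepdims, weights)
    return _ureduce(a,
                    func=_quantile_ureduce_func,
    ...<5 lines>...
                    overwrite_input=overwrite_input,
                    method=method)
    r = func(a, **kwargs)
    result = _quantile(arr,
                       quantiles=q,
    ...<2 lines>...
                       out=out,
                       weights=wgt)
    slices_having_nans = np.isnan(arr[-1, ...])
                                  ~~~^^^^^^^^^
IndexError: index -1 is out of bounds for axis 0 with size 0
```

Request:
play_rows --rows '[{"x": 22,"y": 32,"z": 0,"roll": 4,"hand": -1},{"x": 22,"y": 32,"z": 0,"roll": 4,"hand": -1},{"x": 22,"y": 32,"z": 0,"roll": 4,"hand": -1},{"x": 22,"y": 32,"z": 0,"roll": 4,"hand": -1},{"x": 22,"y": 32,"z": 0,"roll": 4,"hand": -1},{"x": 22,"y": 32,"z": 0,"roll": 4,"hand": -1},{"x": 22,"y": 32,"z": 0,"roll": 4,"hand": -1},{"x": 22,"y": 32,"z": 0,"roll": 4,"hand": -1},{"x": 22,"y": 32,"z": 0,"roll": 4,"hand": -1},{"x": 22,"y": 32,"z": 0,"roll": 4,"hand": -1},{"x": 22,"y": 32,"z": 0,"roll": 4,"hand": -1},{"x": 22,"y": 32,"z": 0,"roll": 4,"hand": -1},{"x": 22,"y": 32,"z": 0,"roll": 4,"hand": -1},{"x": 22,"y": 32,"z": 0,"roll": 4,"hand": -1},{"x": 22,"y": 32,"z": 0,"roll": 4,"hand": -1},{"x": 22,"y": 32,"z": 0,"roll": 4,"hand": -1},{"x": 22,"y": 32,"z": 0,"roll": 3,"hand": -1},{"x": 22,"y": 32,"z": 0,"roll": 4,"hand": -1},{},{}]' --newtons 40

```text
schema error: expected keys x, y, z, roll, hand
```

Request:
play_rows --rows '[{"x": 22,"y": 32,"z": 0,"roll": 4,"hand": -1},{"x": 22,"y": 32,"z": 0,"roll": 4,"hand": -1},{"x": 22,"y": 32,"z": 0,"roll": 4,"hand": -1},{"x": 22,"y": 32,"z": 0,"roll": 4,"hand": -1},{"x": 22,"y": 32,"z": 0,"roll": 4,"hand": -1},{"x": 22,"y": 32,"z": 0,"roll": 4,"hand": -1},{"x": 22,"y": 32,"z": 0,"roll": 4,"hand": -1},{"x": 22,"y": 32,"z": 0,"roll": 4,"hand": -1},{"x": 22,"y": 32,"z": 0,"roll": 4,"hand": -1},{"x": 22,"y": 32,"z": 0,"roll": 4,"hand": -1},{"x": 22,"y": 32,"z": 0,"roll": 4,"hand": -1},{"x": 22,"y": 32,"z": 0,"roll": 4,"hand": -1},{"x": 22,"y": 32,"z": 0,"roll": 4,"hand": -1},{"x": 22,"y": 32,"z": 0,"roll": 4,"hand": -1},{"x": 22,"y": 32,"z": 0,"roll": 4,"hand": -1},{"x": 22,"y": 32,"z": 0,"roll": 4,"hand": -1},{"x": 22,"y": 32,"z": 0,"roll": 3,"hand": -1},{"x": 22,"y": 32,"z": 0,"roll": 4,"hand": -1},{"x": 0,"y": 0,"z": 0,"roll": 0,"hand": -1}]' --newtons 40

```text
clock: 2.05
tcp_pos: [0.6147, 0.0201, 0.4038]
orientation: [-2.172, -2.269, -0.002]
ft_force: [0.7, -1.3, 1.0]
finger_gap: 1.003
grasp_force: 0.0
```

```bash
python3 - <<'E'
from h import *
c=snap('wrist','wrist1'); w=cloud(c); p=w.reshape(-1,3); hh=cv2.cvtColor(c['pixels'],cv2.COLOR_RGB2HSV).reshape(-1,3).astype(int); H,S,V=hh.T
a=np.radians(2.4); ex=np.array([-np.sin(a),np.cos(a)]); ey=np.array([-np.cos(a),-np.sin(a)]);L=np.radians(20)
def rng(v): return np.round(np.percentile(v,[1,5,50,95,99])*1000,1) if len(v) else None
X=p[:,:2]@ex; Y=p[:,:2]@ey; Z=p[:,2];t=X*np.cos(L)-Z*np.sin(L); s=X*np.sin(L)+Z*np.cos(L)
org=(H>3)&(H<15)&(S>150)&(V>90)&(Z>.105)&(Z<.14)
for k,lo,hi in(('sp5',-.03,.1),('sp2',-.2,-.06)):
    m=org&(X>lo)&(X<hi); print(k,'t',rng(t[m]),'Y',rng(Y[m]),'s',rng(s[m]))
m=(H>12)&(H<26)&(S>90)&(V>90)&(Z<.045)&(Z>.02)&(Y<-.55)&(Y>-.7)&(X<.03); print('brass X',rng(X[m]),'Y',rng(Y[m]),'Z',rng(Z[m]))
m=(Z>.105)&(Z<.110)&(Y<-.45)&(Y>-.56)&(X>-.1)&(X<.03);print('sel', cv2.minAreaRect((p[m][:,:2]*1000).astype(np.float32)))
E
```

```text
sp5 t [-49.7 -49.3 -41.3 -26.8 -25.9] Y [-645.2 -643.1 -624.  -593.8 -590.6] s [112.4 118.6 121.6 123.  123.5]
sp2 t [-178.3 -177.8 -155.6 -154.9 -154.7] Y [-645.1 -644.2 -617.5 -590.1 -589.8] s [57.8 61.1 71.4 74.5 75.3]
brass X [-226.3 -224.5  -79.3  -68.3  -67.5] Y [-635.2 -634.2 -620.  -599.9 -598.8] Z [30.1 31.2 35.5 38.8 39.7]
sel ((514.7366943359375, -27.50535011291504), (15.820987701416016, 35.189353942871094), 2.366154193878174)
```

View pics/wrist1.png

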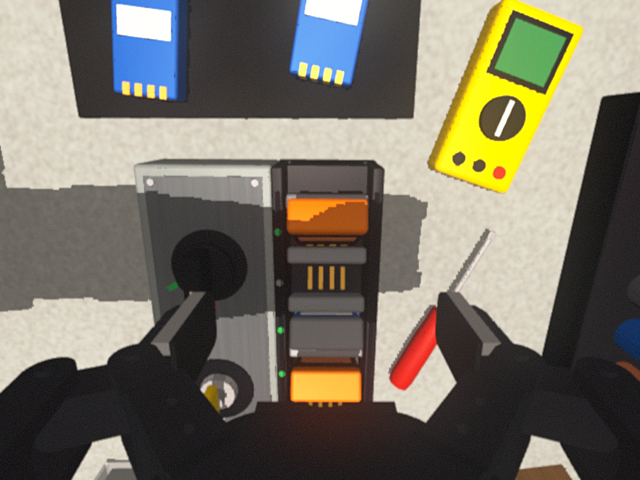

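Request:
play_rows --rows '[{"x": 2,"y": 4,"z": -30,"roll": 0,"hand": -1},{"x": 0,"y": 0,"z": -30,"roll": 0,"hand": -1},{"x": 0,"y": 0,"z": -30,"roll": 0,"hand": -1},{"x": 0,"y": 0,"z": -30,"roll": 0,"hand": -1},{"x": 0,"y": 0,"z": -28,"roll": 0,"hand": -1},{"x": 0,"y": 0,"z": 0,"roll": 0,"hand": -1},{"x": 0,"y": 0,"z": 0,"roll": 0,"hand": 1},{"x": 0,"y": 0,"z": 0,"roll": 0,"hand": 1},{"x": 0,"y": 0,"z": 0,"roll": 0,"hand": 1},{"x": 0,"y": 0,"z": 0,"roll": 0,"hand": 1},{"x": 0,"y": 0,"z": 0,"roll": 0,"hand": 1}]' --newtons 40

```text
clock: 3.2
tcp_pos: [0.6156, 0.0203, 0.2588]
orientation: [2.177, 2.261, 0.003]
ft_force: [-1.4, -1.0, 7.0]
finger_gap: 0.651
grasp_force: 42.7
```

Request:
play_rows --rows '[{"x": 0,"y": 2,"z": 5.6,"roll": 0,"hand": 1},{"x": 0,"y": 2,"z": 5.6,"roll": 0,"hand": 1},{"x": 0,"y": 2,"z": 5.6,"roll": 0,"hand": 1},{"x": 0,"y": 2,"z": 5.6,"roll": 0,"hand": 1},{"x": 0,"y": 2,"z": 5.6,"roll": 0,"hand": 1},{"x": 0,"y": 2,"z": 5.6,"roll": 0,"hand": 1},{"x": -1,"y": 2,"z": 5.6,"roll": 0,"hand": 1},{"x": 0,"y": 2,"z": 5.6,"roll": 0,"hand": 1},{"x": 0,"y": 2,"z": 5.6,"roll": 0,"hand": 1},{"x": 0,"y": 2,"z": 5.6,"roll": 0,"hand": 1},{"x": 0,"y": 0,"z": 35,"roll": 0,"hand": 1},{"x": 0,"y": 0,"z": 35,"roll": 0,"hand": 1},{"x": 0,"y": 0,"z": 10,"roll": 0,"hand": 1}]' --newtons 60

```text
clock: 4.5
tcp_pos: [0.6149, 0.0407, 0.397]
orientation: [2.176, 2.261, 0.007]
ft_force: [0.1, -0.2, -2.3]
finger_gap: 0.65
grasp_force: 64.2
```

```bash
python3 - <<'E'
from h import *
s=monitor.state(); print(s['tcp_pos'],s['ft_force'],s['finger_gap'],s['grasp_force'])
c=snap('side','side2')
cv2.imwrite('pics/side2c.png',cv2.resize(c['pixels'][40:360,180:500,::-1],(640,640))[:600])
E
```

```text
[0.61488864 0.0407429  0.39702969] [ 0.08973341 -0.16401414 -2.28352159] 0.6503127408741183 64.23057854175568
```

View pics/side2c.png

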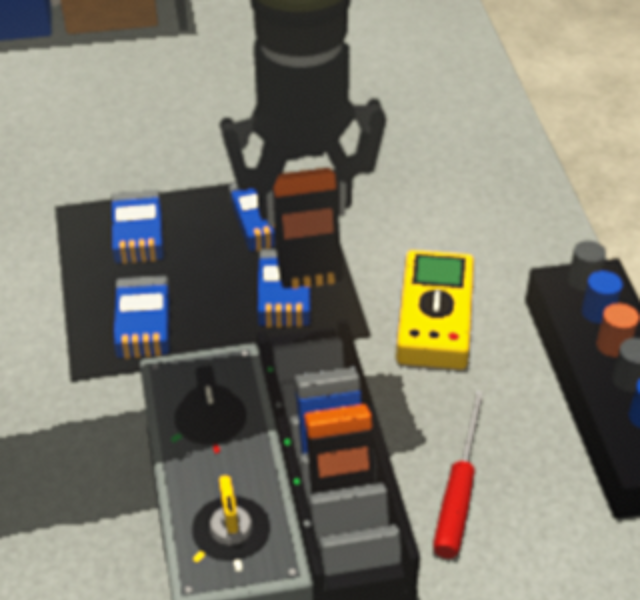

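Request:
play_rows --rows '[{"x": -15,"y": -37,"z": 0,"roll": 0,"hand": 1},{"x": -15,"y": -37,"z": 0,"roll": 0,"hand": 1},{"x": -15,"y": -37,"z": 0,"roll": 0,"hand": 1},{"x": -15,"y": -37,"z": 0,"roll": 0,"hand": 1},{"x": -15,"y": -37,"z": 0,"roll": 0,"hand": 1},{"x": -15,"y": -37,"z": 0,"roll": 0,"hand": 1},{"x": -15,"y": -37,"z": 0,"roll": 0,"hand": 1},{"x": -15,"y": -37,"z": 0,"roll": 0,"hand": 1},{"x": -15,"y": -37,"z": 0,"roll": 0,"hand": 1},{"x": -15,"y": -37,"z": 0,"roll": 0,"hand": 1},{"x": -15,"y": -37,"z": 0,"roll": 0,"hand": 1},{"x": -15,"y": -37,"z": 0,"roll": 0,"hand": 1},{"x": -15,"y": -34,"z": 0,"roll": 0,"hand": 1},{"x": 0,"y": 0,"z": -30,"roll": 0,"hand": 1},{"x": 0,"y": 0,"z": -30,"roll": 0,"hand": 1},{"x": 0,"y": 0,"z": -30,"roll": 0,"hand": 1},{"x": 0,"y": 0,"z": -15,"roll": 0,"hand": 1},{"x": 0,"y": 0,"z": 0,"roll": 0,"hand": 1}]' --newtons 60

```text
clock: 6.35
tcp_pos: [0.418, -0.4367, 0.2861]
orientation: [-2.177, -2.261, -0.0]
ft_force: [-0.2, 0.1, -0.9]
finger_gap: 0.646
grasp_force: 64.7
```

Request:
play_rows --rows '[{"x": 0,"y": 0,"z": -2,"roll": 0,"hand": 1},{"x": 0,"y": 6,"z": -3,"roll": 0,"hand": 1},{"x": 0,"y": 6,"z": -3,"roll": 0,"hand": 1},{"x": 0,"y": 5.5,"z": -4,"roll": 0,"hand": 1},{"x": 0,"y": 5.5,"z": -4,"roll": 0,"hand": 1},{"x": 0,"y": 5,"z": -5,"roll": 0,"hand": 1},{"x": 0,"y": 5,"z": -5,"roll": 0,"hand": 1},{"x": 0,"y": 4,"z": -5.5,"roll": 0,"hand": 1},{"x": 0,"y": 4,"z": -5.5,"roll": 0,"hand": 1},{"x": 0,"y": 2,"z": -3.5,"roll": 0,"hand": 1},{"x": 0,"y": 0,"z": 0,"roll": 0,"hand": 1}]' --newtons 25

```text
clock: 7.45
tcp_pos: [0.4176, -0.3926, 0.2469]
orientation: [-2.176, -2.26, -0.001]
ft_force: [-5.6, 8.5, 14.0]
finger_gap: 0.649
grasp_force: 64.3
```

```bash
python3 - <<'E'
from h import *
c=snap('scene','scene3')
cv2.imwrite('pics/scene3c.png',cv2.resize(c['pixels'][40:240,160:360,::-1],(600,600)))
E
```

```text
(no output)
```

View pics/scene3c.png

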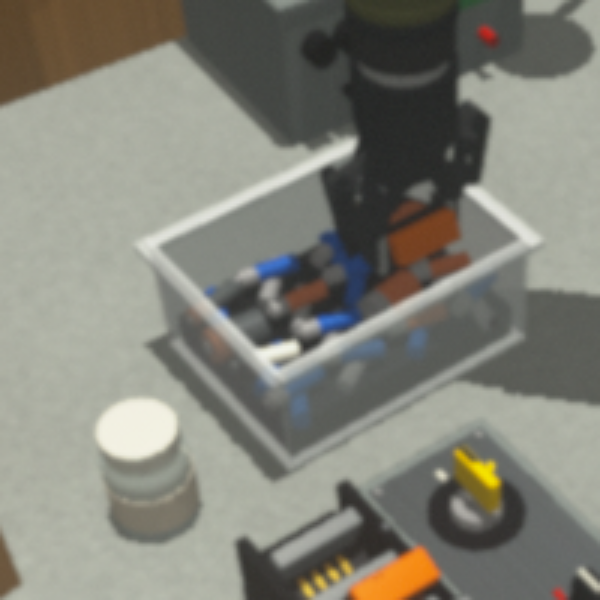

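Request:
play_rows --rows '[{"x": 0,"y": 0,"z": 0,"roll": 0,"hand": -0.6},{"x": 0,"y": 0,"z": 0,"roll": 0,"hand": -0.6},{"x": 0,"y": 0,"z": 0,"roll": 0,"hand": -0.6},{"x": 0,"y": 0,"z": 20,"roll": 0,"hand": -0.6},{"x": 0,"y": 0,"z": 40,"roll": 0,"hand": -0.6},{"x": 0,"y": 0,"z": 40,"roll": 0,"hand": -1},{"x": 12,"y": 20,"z": 0,"roll": 0,"hand": -1},{"x": 24,"y": 34,"z": 0,"roll": 0,"hand": -1},{"x": 24,"y": 34,"z": 0,"roll": 0,"hand": -1},{"x": 24,"y": 34,"z": 0,"roll": 0,"hand": -1},{"x": 24,"y": 34,"z": 0,"roll": 0,"hand": -1},{"x": 24,"y": 34,"z": 0,"roll": 0,"hand": -1},{"x": 24,"y": 34,"z": 0,"roll": 0,"hand": -1},{"x": 24,"y": 34,"z": 0,"roll": 0,"hand": -1},{"x": 22,"y": 18,"z": 0,"roll": 0,"hand": -1},{"x": 0,"y": 0,"z": 0,"roll": 0,"hand": -1}]' --newtons 40

```text
clock: 9.1
tcp_pos: [0.6231, -0.1158, 0.3465]
orientation: [2.174, 2.268, 0.002]
ft_force: [0.0, -1.0, -0.5]
finger_gap: 1.001
grasp_force: 0.0
```

```bash
python3 - <<'E'
from h import *
print(monitor.state()['tcp_pos'])
c=snap('side','side4'); w=cloud(c); hsv=cv2.cvtColor(c['pixels'],cv2.COLOR_RGB2HSV).astype(int)
x,y,z=w[...,0],w[...,1],w[...,2]
V=hsv[...,2]
m=(x>.36)&(x<.58)&(y>-.49)&(y<-.32)&(z>.07)&(z<.098)
print(m.sum(), np.percentile(z[m],[1,50,99]), cv2.minAreaRect((w[m][:,:2]*1000).astype(np.float32)))
cv2.imwrite('pics/side4c.png',cv2.resize(c['pixels'][320:480,160:400,::-1],(720,480)))
E
```

```text
[ 0.62314775 -0.11577252  0.34649639]
4194 [0.07050221 0.08181008 0.09709938] ((469.6568908691406, -388.68731689453125), (222.51007080078125, 131.26373291015625), 2.856553077697754)
```

View pics/side4c.png

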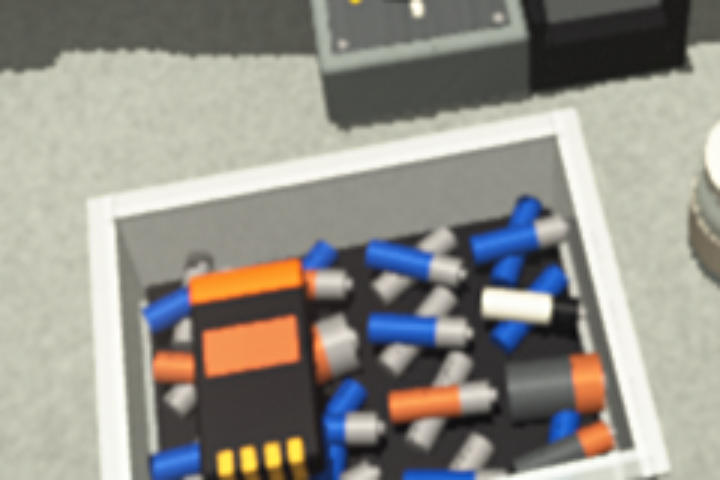

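Request:
play_rows --rows '[{"x": 0,"y": 0,"z": -30,"roll": 0,"hand": -1},{"x": 0,"y": 0,"z": -30,"roll": 0,"hand": -1},{"x": 0,"y": 0,"z": -29,"roll": 0,"hand": -1},{"x": 0,"y": 0,"z": 0,"roll": 0,"hand": -1},{"x": 0,"y": 0,"z": 0,"roll": 0,"hand": 1},{"x": 0,"y": 0,"z": 0,"roll": 0,"hand": 1},{"x": 0,"y": 0,"z": 0,"roll": 0,"hand": 1},{"x": 0,"y": 0,"z": 0,"roll": 0,"hand": 1},{"x": 0,"y": 0,"z": 0,"roll": 0,"hand": 1}]' --newtons 40

```text
clock: 10.05
tcp_pos: [0.6215, -0.1189, 0.2603]
orientation: [2.177, 2.261, 0.001]
ft_force: [-1.4, -1.9, 7.3]
finger_gap: 0.649
grasp_force: 44.5
```

Request:
play_rows --rows '[{"x": 0,"y": 2,"z": 5.6,"roll": 0,"hand": 1},{"x": 0,"y": 2,"z": 5.6,"roll": 0,"hand": 1},{"x": 0,"y": 2,"z": 5.6,"roll": 0,"hand": 1},{"x": 0,"y": 2,"z": 5.6,"roll": 0,"hand": 1},{"x": 0,"y": 2,"z": 5.6,"roll": 0,"hand": 1},{"x": 0,"y": 2,"z": 5.6,"roll": 0,"hand": 1},{"x": -1,"y": 2,"z": 5.6,"roll": 0,"hand": 1},{"x": 0,"y": 2,"z": 5.6,"roll": 0,"hand": 1},{"x": 0,"y": 2,"z": 5.6,"roll": 0,"hand": 1},{"x": 0,"y": 2,"z": 5.6,"roll": 0,"hand": 1},{"x": 0,"y": 0,"z": 35,"roll": 0,"hand": 1},{"x": 0,"y": 0,"z": 35,"roll": 0,"hand": 1},{"x": 0,"y": 0,"z": 10,"roll": 0,"hand": 1},{"x": 0,"y": 0,"z": 0,"roll": 0,"hand": 1}]' --newtons 50

```text
clock: 11.45
tcp_pos: [0.6205, -0.0984, 0.3962]
orientation: [2.176, 2.261, 0.004]
ft_force: [-0.9, 0.4, -2.3]
finger_gap: 0.65
grasp_force: 54.0
```

Request:
play_rows --rows '[{"x": -10,"y": -34,"z": 0,"roll": 0,"hand": 1},{"x": -10,"y": -34,"z": 0,"roll": 0,"hand": 1},{"x": -10,"y": -34,"z": 0,"roll": 0,"hand": 1},{"x": -10,"y": -34,"z": 0,"roll": 0,"hand": 1},{"x": -10,"y": -34,"z": 0,"roll": 0,"hand": 1},{"x": -10,"y": -34,"z": 0,"roll": 0,"hand": 1},{"x": -10,"y": -34,"z": 0,"roll": 0,"hand": 1},{"x": -10,"y": -34,"z": 0,"roll": 0,"hand": 1},{"x": -10,"y": -34,"z": 0,"roll": 0,"hand": 1},{"x": -10,"y": -34,"z": 0,"roll": 0,"hand": 1},{"x": 0,"y": 0,"z": -30,"roll": 0,"hand": 1},{"x": 0,"y": 0,"z": -30,"roll": 0,"hand": 1},{"x": 0,"y": 0,"z": -30,"roll": 0,"hand": 1},{"x": 0,"y": 0,"z": -20,"roll": 0,"hand": 1},{"x": 0,"y": 0,"z": 0,"roll": 0,"hand": 1}]' --newtons 50

```text
clock: 12.95
tcp_pos: [0.5185, -0.4378, 0.2833]
orientation: [-2.177, -2.261, 0.002]
ft_force: [-4.8, 1.3, 7.7]
finger_gap: 0.648
grasp_force: 55.4
```

Request:
play_rows --rows '[{"x": 0,"y": 0,"z": -2,"roll": 0,"hand": 1},{"x": 0,"y": 6,"z": -3,"roll": 0,"hand": 1},{"x": 0,"y": 6,"z": -3,"roll": 0,"hand": 1},{"x": 0,"y": 5.5,"z": -4,"roll": 0,"hand": 1},{"x": 0,"y": 5.5,"z": -4,"roll": 0,"hand": 1},{"x": 0,"y": 5,"z": -5,"roll": 0,"hand": 1},{"x": 0,"y": 5,"z": -5,"roll": 0,"hand": 1},{"x": 0,"y": 4,"z": -5.5,"roll": 0,"hand": 1},{"x": 0,"y": 4,"z": -5.5,"roll": 0,"hand": 1},{"x": 0,"y": 2,"z": -3.5,"roll": 0,"hand": 1},{"x": 0,"y": 0,"z": 0,"roll": 0,"hand": 1}]' --newtons 40

```text
clock: 14.05
tcp_pos: [0.5182, -0.3938, 0.2425]
orientation: [-2.175, -2.26, 0.001]
ft_force: [-4.4, 5.6, 10.2]
finger_gap: 0.653
grasp_force: 53.0
```

Request:
play_rows --rows '[{"x": 0,"y": 0,"z": 0,"roll": 0,"hand": -0.6},{"x": 0,"y": 0,"z": 0,"roll": 0,"hand": -0.6},{"x": 0,"y": 0,"z": 0,"roll": 0,"hand": -0.6},{"x": 0,"y": 0,"z": 20,"roll": 0,"hand": -0.6},{"x": 0,"y": 0,"z": 40,"roll": 0,"hand": -0.6},{"x": 0,"y": 0,"z": 44,"roll": 0,"hand": -1}]' --newtons 20

```text
clock: 14.65
tcp_pos: [0.5193, -0.3951, 0.3468]
orientation: [-2.176, -2.261, 0.001]
ft_force: [0.7, -1.0, -0.1]
finger_gap: 0.941
grasp_force: 0.0
```

Request:
play_rows --rows '[{"x": -2,"y": 29,"z": 0,"roll": 0,"hand": -1},{"x": -4,"y": 38,"z": 0,"roll": 0,"hand": -1},{"x": -4,"y": 38,"z": 0,"roll": 0,"hand": -1},{"x": -4,"y": 38,"z": 0,"roll": -1,"hand": -1},{"x": -4,"y": 38,"z": 0,"roll": 0,"hand": -1},{"x": -4,"y": 38,"z": 0,"roll": -1,"hand": -1},{"x": -4,"y": 38,"z": 0,"roll": 0,"hand": -1},{"x": -4,"y": 38,"z": 0,"roll": -1,"hand": -1},{"x": -4,"y": 38,"z": 0,"roll": 0,"hand": -1},{"x": -4,"y": 38,"z": 0,"roll": -1,"hand": -1},{"x": -4,"y": 38,"z": 0,"roll": 0,"hand": -1},{"x": -4,"y": 38,"z": 0,"roll": -1,"hand": -1},{"x": -4,"y": 38,"z": 0,"roll": 0,"hand": -1},{"x": -4,"y": 38,"z": 0,"roll": -1,"hand": -1},{"x": -4,"y": 38,"z": 0,"roll": -1,"hand": -1},{"x": -4,"y": 18,"z": 0,"roll": 0,"hand": -1},{"x": 0,"y": 0,"z": 0,"roll": 0,"hand": -1}]'

```text
clock: 16.35
tcp_pos: [0.4575, 0.1856, 0.3474]
orientation: [-2.309, -2.13, -0.0]
ft_force: [-0.5, -0.7, 0.4]
finger_gap: 0.998
grasp_force: 0.0
```

```bash
cat > packs.py <<'E'
from h import *
def packs(names=('scene','side','wrist'),tag='p'):
    for n in names:
        c=snap(n,f'{tag}_{n}'); w=cloud(c); hsv=cv2.cvtColor(c['pixels'],cv2.COLOR_RGB2HSV).astype(int); H,S=hsv[...,0],hsv[...,1]
        x,y,z=w[...,0],w[...,1],w[...,2]
        m=(x>.35)&(x<.75)&(y>.06)&(y<.42)&(z>.022)&(z<.034)
        k,L,st,_=cv2.connectedComponentsWithStats(m.astype(np.uint8))
        for i in range(1,k):
            if st[i,4]<300: continue
            p=w[L==i]; r=cv2.minAreaRect((p[:,:2]*1000).astype(np.float32))
            (a,b),th=r[1],r[2]
            if a<b: th+=90
            if th<0: th+=180
            if max(a,b)<140: print(n,'c',np.round(r[0],1),np.round(sorted(r[1]),1),'axis',round(th,1))
E
python3 - <<'E'
from packs import *
s=monitor.state(); print(s['tcp_pos'],s['orientation'])
packs()
c=dict(np.load('pics/p_side.npz')); w=cloud(c); x,y,z=w[...,0],w[...,1],w[...,2]
m=(x>.47)&(x<.575)&(y>-.48)&(y<-.33)&(z>.07)&(z<.096); print(m.sum(),np.percentile(z[m],[2,50,98]),cv2.minAreaRect((w[m][:,:2]*1000).astype(np.float32)))
E
```

```text
[0.4574781  0.18558727 0.34735068] [-2.30852438e+00 -2.13011079e+00 -2.48658020e-04]
scene c [456.3 158.8] [ 57.9 101.2] axis 85.7
scene c [612.8 179.1] [ 57.2 101.5] axis 81.9
scene c [459.9 309.5] [57.6 99.8] axis 87.8
scene c [604.6 308.1] [ 56.9 100.1] axis 97.0
side c [602.7 303.8] [ 56.9 104.8] axis 96.8
side c [458.4 306.8] [ 56.1 110.1] axis 88.7
side c [610.6 175.9] [ 55.6 104.9] axis 81.2
side c [454.2 155.5] [ 55.9 104.7] axis 85.6
wrist c [460.8 299.3] [56.1 79.9] axis 87.8
wrist c [607.2 295.3] [56.8 74.9] axis 96.7
wrist c [613.6 179. ] [ 56.5 100.5] axis 81.3
wrist c [457.8 159. ] [ 56.1 100.4] axis 85.5
wrist c [719.4  78. ] [ 6.7 36.9] axis 80.3
2685 [0.07493646 0.08170776 0.08481978] ((516.8247680664062, -405.90863037109375), (55.99836730957031, 100.88043975830078), 1.6685326099395752)
```

View pics/p_scene.png

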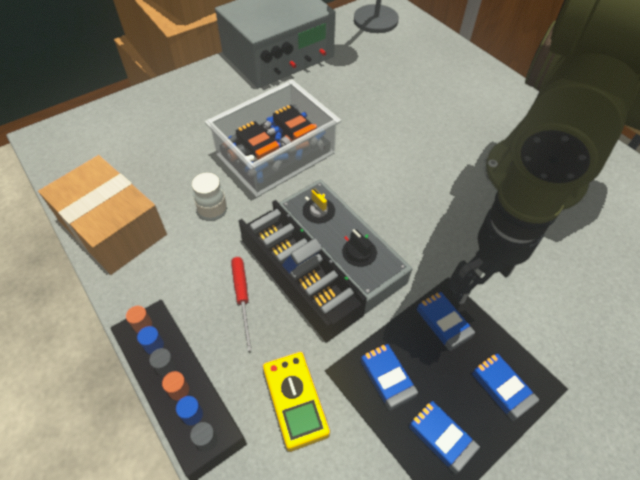

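Request:
play_rows --rows '[{"x": 1,"y": 0,"z": -40,"roll": 0,"hand": -1},{"x": 0,"y": 0,"z": -40,"roll": 0,"hand": -1},{"x": 0,"y": 0,"z": -40,"roll": 0,"hand": -1},{"x": 0,"y": 0,"z": -30,"roll": 0,"hand": -1},{"x": 0,"y": 0,"z": -15,"roll": 0,"hand": -1},{"x": 0,"y": 0,"z": -6,"roll": 0,"hand": -1},{"x": 0,"y": 0,"z": 0,"roll": 0,"hand": -1},{"x": 0,"y": 0,"z": 0,"roll": 0,"hand": 1},{"x": 0,"y": 0,"z": 0,"roll": 0,"hand": 1},{"x": 0,"y": 0,"z": 0,"roll": 0,"hand": 1},{"x": 0,"y": 0,"z": 0,"roll": 0,"hand": 1},{"x": 0,"y": 0,"z": 0,"roll": 0,"hand": 1}]' --newtons 30

```text
clock: 17.7
tcp_pos: [0.4595, 0.1838, 0.178]
orientation: [2.312, 2.125, 0.003]
ft_force: [-0.7, 0.2, 7.0]
finger_gap: 0.651
grasp_force: 32.2
```

Request:
play_rows --rows '[{"x": 0,"y": 0,"z": 10,"roll": 0,"hand": 1},{"x": 0,"y": 0,"z": 10,"roll": 0,"hand": 1},{"x": 12,"y": -10,"z": 0,"roll": 2,"hand": 1},{"x": 12,"y": -11,"z": 0,"roll": 2,"hand": 1},{"x": 12,"y": -11,"z": 0,"roll": 2,"hand": 1},{"x": 11,"y": -11,"z": 0,"roll": 1,"hand": 1},{"x": 0,"y": -3,"z": 0,"roll": 0,"hand": 1},{"x": 0,"y": -3,"z": 0,"roll": 0,"hand": 1},{"x": 0,"y": 0,"z": 0,"roll": 0,"hand": 1}]' --newtons 30

```text
clock: 18.6
tcp_pos: [0.5052, 0.1345, 0.1968]
orientation: [-2.179, -2.263, 0.001]
ft_force: [-0.4, 0.3, -1.9]
finger_gap: 0.653
grasp_force: 32.9
```

Request:
play_rows --rows '[{"x": 0,"y": -3,"z": 0,"roll": 0,"hand": 1},{"x": 0,"y": -3,"z": 0,"roll": 0,"hand": 1},{"x": 0,"y": 0,"z": 0,"roll": 0,"hand": 1}]'

```text
clock: 18.9
tcp_pos: [0.5054, 0.1301, 0.197]
orientation: [-2.174, -2.262, -0.005]
ft_force: [-2.1, 8.9, -0.9]
finger_gap: 0.647
grasp_force: 32.9
```

Request:
play_rows --rows '[{"x": 0,"y": -2,"z": 2,"roll": 0,"hand": 1},{"x": 0,"y": 0,"z": 5,"roll": 0,"hand": 1},{"x": 0,"y": 0,"z": 5,"roll": 0,"hand": 1},{"x": 0,"y": 0,"z": 5,"roll": 0,"hand": 1},{"x": 0,"y": 0,"z": 4,"roll": 0,"hand": 1},{"x": 0,"y": 0,"z": 0,"roll": 0,"hand": 1}]'

```text
clock: 19.5
tcp_pos: [0.5054, 0.128, 0.2179]
orientation: [-2.174, -2.262, -0.004]
ft_force: [-0.2, 7.7, -3.4]
finger_gap: 0.649
grasp_force: 33.4
```

```bash
cat > tilt.py <<'E'
from h import *
# tilt of held pack: points near the grip, in two views; fits plane normals of blue/white broad face
def tilt(tag,names=('side','scene')):
    s=monitor.state(); g=s['tcp_pos']-[0,0,.155]; print('tcp',s['tcp_pos'].round(4),'F',s['ft_force'].round(1))
    for n in names:
        c=snap(n,tag+n); w=cloud(c); hsv=cv2.cvtColor(c['pixels'],cv2.COLOR_RGB2HSV).astype(int); H,S,V=hsv[...,0],hsv[...,1],hsv[...,2]
        near=(abs(w[...,0]-g[0])<.026)&(abs(w[...,1]-g[1]+.02)<.09)&(abs(w[...,2]-g[2]+.02)<.09)
        bl=near&(H>100)&(H<128)&(S>110)
        p=w[bl]
        if len(p)<40: print(n,'few',len(p)); continue
        pc=p-p.mean(0)
        # robust plane in (y,z): use svd w/ trimming
        for _ in range(4):
            u,sv,vt=np.linalg.svd(p-np.median(p,0),full_matrices=False); nrm=vt[2]; d=abs((p-np.median(p,0))@nrm); p=p[d<max(.002,np.percentile(d,80)*1.2)]
        nrm=nrm*np.sign(nrm[2]) ; print(n,len(p),'normal',nrm.round(3),'theta',round(np.degrees(np.arctan2(-nrm[1],nrm[2])),1),'med-g',((np.median(p,0)-g)*1000).round(1),'z range',(np.percentile(w[bl][:,2],[2,98])*1000).round(0),'y range',(np.percentile(w[bl][:,1],[2,98])*1000).round(0))
E
python3 -c "
from tilt import *
tilt('t1')
c=cv2.imread('pics/t1side.png'); cv2.imwrite('pics/t1c.png',cv2.resize(c[60:300,180:420],(600,600)))"
```

```text
tcp [0.5054 0.128  0.2179] F [-0.2  7.7 -3.4]
side 398 normal [ 0.009 -0.147  0.989] theta 8.5 med-g [  0.5 -40.5  -1.7] z range [56. 70.] y range [ 60. 137.]
scene 300 normal [-0.009 -0.164  0.986] theta 9.4 med-g [  0.5 -47.5  -2.6] z range [56. 73.] y range [ 64. 140.]
```

View pics/t1c.png

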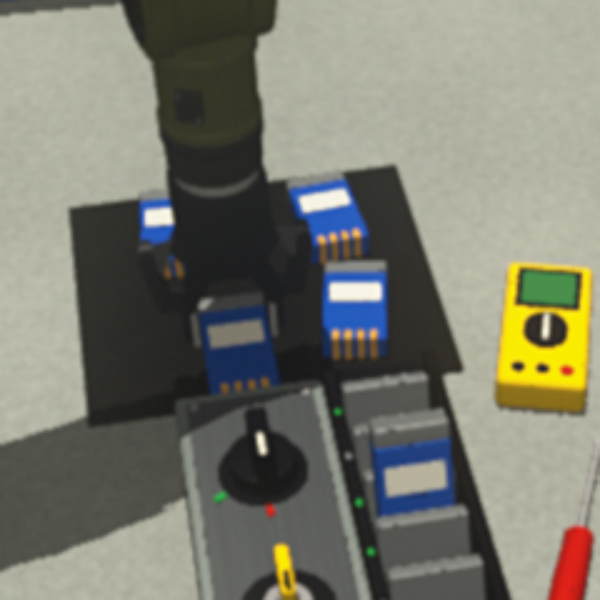

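Request:
play_rows --rows '[{"x": 0,"y": 4,"z": 0,"roll": 0,"hand": 1},{"x": 0,"y": 0,"z": -12,"roll": 0,"hand": 1},{"x": 0,"y": 0,"z": -12,"roll": 0,"hand": 1},{"x": 0,"y": -4,"z": 0,"roll": 0,"hand": 1},{"x": 0,"y": -4,"z": 0,"roll": 0,"hand": 1},{"x": 0,"y": -1,"z": 5,"roll": 0,"hand": 1},{"x": 0,"y": -1,"z": 5,"roll": 0,"hand": 1},{"x": 0,"y": -1,"z": 6,"roll": 0,"hand": 1},{"x": 0,"y": -1,"z": 6,"roll": 0,"hand": 1},{"x": 0,"y": 0,"z": 0,"roll": 0,"hand": 1}]'

```text
clock: 20.6
tcp_pos: [0.5054, 0.1192, 0.2154]
orientation: [-2.176, -2.261, -0.002]
ft_force: [-1.0, 6.4, -1.9]
finger_gap: 0.648
grasp_force: 33.2
```

```bash
python3 -c "
from tilt import *
tilt('t2')"
```

```text
tcp [0.5054 0.1192 0.2154] F [-1.   6.4 -1.9]
side 348 normal [ 0.01  -0.408  0.913] theta 24.1 med-g [  0.5 -28.8 -10.3] z range [41. 70.] y range [ 71. 130.]
scene 207 normal [ 0.008 -0.424  0.905] theta 25.1 med-g [ -2.8 -42.5 -17. ] z range [ 37. 112.] y range [ 63. 138.]
```

Request:
play_rows --rows '[{"x": 0,"y": -2,"z": 5,"roll": 0,"hand": 1},{"x": 0,"y": -2,"z": 5,"roll": 0,"hand": 1},{"x": 0,"y": -2,"z": 5,"roll": 0,"hand": 1},{"x": 0,"y": -2.5,"z": 4,"roll": 0,"hand": 1},{"x": 0,"y": -3,"z": 4,"roll": 0,"hand": 1},{"x": 0,"y": -3,"z": 4,"roll": 0,"hand": 1},{"x": 0,"y": -3.5,"z": 4,"roll": 0,"hand": 1},{"x": 0,"y": -3.5,"z": 4,"roll": 0,"hand": 1},{"x": 0,"y": -4,"z": 3.5,"roll": 0,"hand": 1},{"x": 0,"y": -4,"z": 3,"roll": 0,"hand": 1},{"x": 0,"y": -4,"z": 3,"roll": 0,"hand": 1},{"x": 0,"y": -4,"z": 2.5,"roll": 0,"hand": 1},{"x": 0,"y": 0,"z": 0,"roll": 0,"hand": 1}]'

```text
clock: 22.0
tcp_pos: [0.5057, 0.0806, 0.2629]
orientation: [-2.179, -2.263, 0.0]
ft_force: [-2.0, 4.5, -2.3]
finger_gap: 0.65
grasp_force: 32.9
```

```bash
python3 -c "
from tilt import *
tilt('t3')"
```

```text
tcp [0.5057 0.0806 0.2629] F [-2.   4.5 -2.3]
side 436 normal [ 0.045 -0.91   0.412] theta 65.7 med-g [ -0.6 -11.  -28.9] z range [ 55. 122.] y range [58. 90.]
scene few 2
```

Request:
play_rows --rows '[{"x": 0,"y": -3,"z": 1.5,"roll": 0,"hand": 1},{"x": 0,"y": -3,"z": 1,"roll": 0,"hand": 1},{"x": 0,"y": 0,"z": 0,"roll": 0,"hand": 1},{"x": 0,"y": 6,"z": 10,"roll": 0,"hand": 1},{"x": 0,"y": 2,"z": 30,"roll": 0,"hand": 1},{"x": 0,"y": 0,"z": 40,"roll": 0,"hand": 1},{"x": 0,"y": 0,"z": 50,"roll": 0,"hand": 1},{"x": 0,"y": 0,"z": 5,"roll": 0,"hand": 1},{"x": 0,"y": 0,"z": 0,"roll": 0,"hand": 1}]' --newtons 40

```text
clock: 23.0
tcp_pos: [0.5066, 0.0829, 0.4024]
orientation: [2.176, 2.26, 0.003]
ft_force: [0.0, -0.3, -3.2]
finger_gap: 0.643
grasp_force: 44.7
```

```bash
cat > held.py <<'E'
from h import *
# held pack seen in the side view: front-face plane, contact edge; all relative to the TCP
def held(tag):
    s=monitor.state(); T=s['tcp_pos']; g=T-[0,0,.155]; print('tcp',(T*1000).round(1))
    c=snap('side',tag); w=cloud(c); hsv=cv2.cvtColor(c['pixels'],cv2.COLOR_RGB2HSV).astype(int); H,S,V=hsv[...,0],hsv[...,1],hsv[...,2]
    near=(abs(w[...,0]-g[0])<.04)&(abs(w[...,1]-g[1]+.02)<.06)&(w[...,2]-g[2]<.045)&(w[...,2]-g[2]>-.1)
    bl=near&(H>100)&(H<128)&(S>110); br=near&(H>12)&(H<26)&(S>90)&(V>70)
    p=w[bl]
    for _ in range(5):
        m0=np.median(p,0); u,sv,vt=np.linalg.svd(p-m0,full_matrices=False); nrm=vt[2]; d=abs((p-m0)@nrm); p=p[d<max(.0015,np.percentile(d,75)*1.5)]
    nrm*=np.sign(nrm[2]); th=np.arctan2(-nrm[1],nrm[2])
    q=w[(bl|br)]; q=q[abs((q-m0)@nrm)<.006]
    ax=np.array([np.cos(th),np.sin(th)]); tt=np.array([np.sin(th),-np.cos(th)])  # axis up, and into the pack (yz)
    rel=(q-T)[:,1:]; sa=rel@ax; ta=((p-T)[:,1:]@tt)
    smin=np.percentile(sa,1); tf=np.median(ta)
    o=T[1:]+smin*ax+(tf+.012)*tt
    print('n',len(p),'br',br.sum(),'theta',round(np.degrees(th),1),'yaw nrm x',nrm[0].round(3),'x mid rel',round((np.percentile(q[:,0],2)+np.percentile(q[:,0],98))/2*1000-T[0]*1000,1),'smin',round(smin*1000,1),'front t',round(tf*1000,1))
    print('contact end centre y,z',(o*1000).round(1),'rel tcp',((o-T[1:])*1000).round(1))
E
python3 -c "
from held import *
held('h1')"
```

```text
tcp [506.6  82.9 402.4]
n 762 br 61 theta 68.3 yaw nrm x 0.041 x mid rel -0.2 smin -211.0 front t 59.2
contact end centre y,z [ 70.9 180. ] rel tcp [ -12.  -222.3]
```

```bash
python3 - <<'E'
from h import *
a=np.radians(2.4); ex=np.array([-np.sin(a),np.cos(a)]); ey=np.array([-np.cos(a),-np.sin(a)]);L=np.radians(20)
for f in('side0','p_side','h1'):
    c=dict(np.load(f'pics/{f}.npz')); w=cloud(c); hsv=cv2.cvtColor(c['pixels'],cv2.COLOR_RGB2HSV).astype(int); H,S,V=hsv[...,0],hsv[...,1],hsv[...,2]
    X=w[...,:2]@ex; Y=w[...,:2]@ey; Z=w[...,2]; t=X*np.cos(L)-Z*np.sin(L); s=X*np.sin(L)+Z*np.cos(L)
    m=(H>100)&(H<128)&(S>110)&(X>-.125)&(X<-.06)&(Z>.075)&(Z<.14)&(Y<-.58)&(Y>-.65)
    A=np.c_[Z[m]-.1,np.ones(m.sum())]; k=np.linalg.lstsq(A,X[m],rcond=None)[0]
    print(f,m.sum(),'t front',np.percentile(t[m],[10,50,90])*1000,'slope',k,'Y',np.percentile(Y[m],[1,99])*1000)
    g=(S<60)&(X>-.125)&(X<-.05)&(Z>.12)&(Z<.14)&(Y<-.58)&(Y>-.65); print('cap s',np.percentile(s[g],[50,90,98])*1000)
# predict: floor pts from side-cam stay front
E
```

```text
side0 235 t front [-139.70636488 -137.53685649 -134.97292278] slope [ 0.35123462 -0.10972124] Y [-640.41707242 -585.92102755]
cap s [88.0169448  90.10239993 90.84984612]
p_side 426 t front [-140.74184763 -138.24008359 -135.41884562] slope [ 0.42404218 -0.11061156] Y [-641.07313505 -585.96187173]
cap s [87.74416859 90.03386408 91.31197291]
h1 418 t front [-140.93881305 -138.21581783 -135.31305597] slope [ 0.41766816 -0.11066941] Y [-641.4744695  -585.85088124]
cap s [88.06656285 90.03120402 90.90433766]
```

Request:
play_rows --rows '[{"x": 27,"y": -13,"z": 0,"roll": 0,"hand": 1},{"x": 27,"y": -13,"z": 0,"roll": 0,"hand": 1},{"x": 27,"y": -14,"z": 0,"roll": 0,"hand": 1},{"x": 27,"y": -14,"z": 0,"roll": 0,"hand": 1},{"x": 0,"y": 0,"z": -30,"roll": 0,"hand": 1},{"x": 0,"y": 0,"z": -30,"roll": 0,"hand": 1},{"x": 0,"y": 0,"z": -20,"roll": 0,"hand": 1},{"x": 0,"y": 0,"z": -5,"roll": 0,"hand": 1},{"x": 0,"y": 0,"z": 0,"roll": 0,"hand": 1},{"x": 0,"y": 0,"z": 0,"roll": 0,"hand": 1}]' --newtons 40

```text
clock: 24.05
tcp_pos: [0.614, 0.0291, 0.3155]
orientation: [2.178, 2.263, -0.0]
ft_force: [0.2, -0.0, -2.5]
finger_gap: 0.642
grasp_force: 44.5
```

```bash
python3 -c "
from held import *
held('h2')"
```

```text
tcp [614.   29.1 315.5]
n 638 br 53 theta 68.6 yaw nrm x 0.033 x mid rel -1.4 smin -210.6 front t 58.6
contact end centre y,z [18.2 93.7] rel tcp [ -10.9 -221.8]
```

Request:
play_rows --rows '[{"x": 0,"y": -2.5,"z": -5.6,"roll": 0,"hand": 1},{"x": 0,"y": -2.1,"z": -5.6,"roll": 0,"hand": 1},{"x": 0,"y": -2.1,"z": -5.6,"roll": 0,"hand": 1},{"x": 0,"y": -2.1,"z": -5.6,"roll": 0,"hand": 1},{"x": 0,"y": -2,"z": -5.6,"roll": 0,"hand": 1},{"x": 0,"y": -2,"z": -5.6,"roll": 0,"hand": 1}]'

```text
clock: 24.7
tcp_pos: [0.6142, 0.0153, 0.2816]
orientation: [2.178, 2.261, -0.002]
ft_force: [1.2, -5.1, 4.7]
finger_gap: 0.64
grasp_force: 46.1
```

Request:
play_rows --rows '[{"x": 0,"y": -2,"z": -5.6,"roll": 0,"hand": 1},{"x": 0,"y": -2,"z": -5.6,"roll": 0,"hand": 1},{"x": 0,"y": -2,"z": -5.6,"roll": 0,"hand": 1},{"x": 0,"y": 0,"z": 0,"roll": 0,"hand": 1}]'

```text
clock: 25.1
tcp_pos: [0.6144, 0.0085, 0.2643]
orientation: [2.178, 2.259, -0.003]
ft_force: [2.9, -8.6, 0.5]
finger_gap: 0.643
grasp_force: 45.8
```

Request:
play_rows --rows '[{"x": 0,"y": -2.5,"z": -4,"roll": 0,"hand": 1},{"x": 0,"y": -2,"z": -4,"roll": 0,"hand": 1},{"x": 0,"y": -1,"z": -2,"roll": 0,"hand": 1},{"x": 0,"y": 0,"z": 0,"roll": 0,"hand": 1}]'

```text
clock: 25.5
tcp_pos: [0.6141, 0.0046, 0.2571]
orientation: [2.178, 2.263, 0.003]
ft_force: [-5.5, -1.3, 20.7]
finger_gap: 0.645
grasp_force: 48.2
```

```bash
python3 -c "
from held import *
held('h3')"
```

```text
tcp [614.1   4.6 257.1]
n 282 br 0 theta 69.1 yaw nrm x 0.038 x mid rel -0.7 smin -178.3 front t 57.8
contact end centre y,z [ 6.1 65.7] rel tcp [   1.5 -191.5]
```

Request:
play_rows --rows '[{"x": 0,"y": 0,"z": 0,"roll": 0,"hand": -1},{"x": 0,"y": 0,"z": 0,"roll": 0,"hand": -1},{"x": 0,"y": 0,"z": 0,"roll": 0,"hand": -1},{"x": 0,"y": 0,"z": 20,"roll": 0,"hand": -1},{"x": 0,"y": 0,"z": 35,"roll": 0,"hand": -1},{"x": 0,"y": 10,"z": 35,"roll": 0,"hand": -1},{"x": 0,"y": 37,"z": 0,"roll": -2,"hand": -1},{"x": 0,"y": 38,"z": 0,"roll": -3,"hand": -1},{"x": 1,"y": 38,"z": 0,"roll": -2,"hand": -1},{"x": 1,"y": 38,"z": 0,"roll": -2,"hand": -1},{"x": 0,"y": 38,"z": 0,"roll": -2,"hand": -1},{"x": 0,"y": 0,"z": 0,"roll": 0,"hand": -1}]' --newtons 30

```text
clock: 26.75
tcp_pos: [0.6154, 0.2082, 0.3437]
orientation: [-2.379, -2.048, -0.001]
ft_force: [0.3, -0.5, -0.2]
finger_gap: 0.999
grasp_force: 0.0
```

```bash
python3 - <<'E'
from packs import *
s=monitor.state(); print(s['tcp_pos'],s['orientation'])
packs(('scene','wrist'),'q')
c=snap('side','q_side')
w=cloud(c); hsv=cv2.cvtColor(c['pixels'],cv2.COLOR_RGB2HSV).astype(int)
a=np.radians(2.4); ex=np.array([-np.sin(a),np.cos(a)]); ey=np.array([-np.cos(a),-np.sin(a)]);L=np.radians(20)
X=w[...,:2]@ex; Y=w[...,:2]@ey; Z=w[...,2]; t=X*np.cos(L)-Z*np.sin(L); s=X*np.sin(L)+Z*np.cos(L); H,S=hsv[...,0],hsv[...,1]
for k in(3,5):
    tc=-.1262+.04323*(k-3)
    m=(abs(t-tc)<.02)&(Z>.08)&(Z<.145)&(Y<-.57)&(Y>-.66)
    b=m&(H>100)&(H<128)&(S>110); g=m&(S<60)
    print(k,'front t',np.median(t[b])*1000+138.2-43.23*(k-3),'s top',np.percentile(s[g],[90,98])*1000-15.73*(k-3),'Y',np.percentile(Y[b],[2,98])*1000)
E
```

```text
[0.61536072 0.20817542 0.3437147 ] [-2.37909830e+00 -2.04816517e+00 -5.61057842e-04]
scene c [612.6 179.7] [ 57.2 100.1] axis 81.2
scene c [460.  309.3] [ 57.9 100.1] axis 87.8
scene c [604.5 308.1] [ 57.2 100.5] axis 96.9
wrist c [605.9 308.1] [ 56.3 100.5] axis 96.9
wrist c [461.7 309.5] [ 56.9 100.4] axis 88.0
wrist c [614.2 179.1] [ 56.1 100.8] axis 81.3
wrist c [744.  147.3] [11.7 78. ] axis 74.3
3 front t 0.4536198588263005 s top [89.42660922 90.46120754] Y [-640.70235207 -585.9993023 ]
5 front t -0.18512222281081847 s top [89.31755458 90.2822322 ] Y [-639.1618567  -584.22721695]
```

Request:
play_rows --rows '[{"x": 1.5,"y": -3,"z": -40,"roll": 0,"hand": -1},{"x": 0,"y": 0,"z": -40,"roll": 0,"hand": -1},{"x": 0,"y": 0,"z": -40,"roll": 0,"hand": -1},{"x": 0,"y": 0,"z": -30,"roll": 0,"hand": -1},{"x": 0,"y": 0,"z": -15,"roll": 0,"hand": -1},{"x": 0,"y": 0,"z": -6,"roll": 0,"hand": -1},{"x": 0,"y": 0,"z": 0,"roll": 0,"hand": -1},{"x": 0,"y": 0,"z": 0,"roll": 0,"hand": 1},{"x": 0,"y": 0,"z": 0,"roll": 0,"hand": 1},{"x": 0,"y": 0,"z": 0,"roll": 0,"hand": 1},{"x": 0,"y": 0,"z": 0,"roll": 0,"hand": 1},{"x": 0,"y": 0,"z": 0,"roll": 0,"hand": 1}]' --newtons 30

```text
clock: 28.1
tcp_pos: [0.6182, 0.2011, 0.1758]
orientation: [2.385, 2.044, 0.004]
ft_force: [-1.2, -0.2, 6.3]
finger_gap: 0.649
grasp_force: 32.7
```

Request:
play_rows --rows '[{"x": 0,"y": 0,"z": 6,"roll": 0,"hand": 1},{"x": 0,"y": 0,"z": 6,"roll": 0,"hand": 1},{"x": -2,"y": -14,"z": 0,"roll": 3,"hand": 1},{"x": -2,"y": -14,"z": 0,"roll": 3,"hand": 1},{"x": -2,"y": -14,"z": 0,"roll": 3,"hand": 1},{"x": -2,"y": -14,"z": 0,"roll": 2,"hand": 1},{"x": 0,"y": -8,"z": 0,"roll": 0,"hand": 1},{"x": 0,"y": 0,"z": 0,"roll": 0,"hand": 1}]' --newtons 30

```text
clock: 28.9
tcp_pos: [0.6094, 0.1359, 0.1861]
orientation: [2.181, 2.261, -0.0]
ft_force: [0.1, -0.2, -1.1]
finger_gap: 0.652
grasp_force: 32.1
```

Request:
play_rows --rows '[{"x": 0,"y": -4,"z": 0,"roll": 0,"hand": 1},{"x": 0,"y": -3,"z": 0,"roll": 0,"hand": 1},{"x": 0,"y": 0,"z": 0,"roll": 0,"hand": 1}]'

```text
clock: 29.2
tcp_pos: [0.6096, 0.1316, 0.1863]
orientation: [-2.174, -2.263, -0.006]
ft_force: [-0.4, 6.2, -0.6]
finger_gap: 0.651
grasp_force: 32.1
```

Request:
play_rows --rows '[{"x": 0,"y": -3,"z": 0,"roll": 0,"hand": 1},{"x": 0,"y": -2,"z": 4,"roll": 0,"hand": 1},{"x": 0,"y": -0.5,"z": 6,"roll": 0,"hand": 1},{"x": 0,"y": -1,"z": 6,"roll": 0,"hand": 1},{"x": 0,"y": -1.5,"z": 6,"roll": 0,"hand": 1},{"x": 0,"y": -2.5,"z": 6,"roll": 0,"hand": 1},{"x": 0,"y": -2.5,"z": 5.5,"roll": 0,"hand": 1},{"x": 0,"y": -3.5,"z": 5,"roll": 0,"hand": 1},{"x": 0,"y": -3.5,"z": 5,"roll": 0,"hand": 1},{"x": 0,"y": 0,"z": 0,"roll": 0,"hand": 1}]'

```text
clock: 30.2
tcp_pos: [0.6098, 0.1091, 0.2302]
orientation: [2.179, 2.262, 0.001]
ft_force: [0.3, 0.1, -1.3]
finger_gap: 0.651
grasp_force: 33.2
```

```bash
python3 -c "
from tilt import *
tilt('t4')"
```

```text
tcp [0.6098 0.1091 0.2302] F [ 0.3  0.1 -1.3]
side 323 normal [-0.495  0.155  0.855] theta -10.3 med-g [  1.1 -66.8  10. ] z range [ 72. 118.] y range [ -0. 120.]
scene 272 normal [-0.001 -0.192  0.981] theta 11.1 med-g [  3.7 -37.6  -0.8] z range [69. 86.] y range [ 50. 123.]
```

Request:
play_rows --rows '[{"x": 0,"y": 15,"z": 0,"roll": 0,"hand": 1},{"x": 0,"y": 15,"z": 0,"roll": 0,"hand": 1},{"x": 0,"y": 0,"z": -20,"roll": 0,"hand": 1},{"x": 0,"y": 0,"z": -22,"roll": 0,"hand": 1},{"x": 0,"y": -6,"z": 0,"roll": 0,"hand": 1},{"x": 0,"y": -4,"z": 0,"roll": 0,"hand": 1},{"x": 0,"y": -3,"z": 0,"roll": 0,"hand": 1},{"x": 0,"y": 0,"z": 0,"roll": 0,"hand": 1}]'

```text
clock: 31.1
tcp_pos: [0.6093, 0.1278, 0.1882]
orientation: [-2.176, -2.261, -0.005]
ft_force: [-1.9, 5.8, -3.8]
finger_gap: 0.649
grasp_force: 33.0
```

Request:
play_rows --rows '[{"x": 0,"y": -3,"z": 0,"roll": 0,"hand": 1},{"x": 0,"y": -2,"z": 0,"roll": 0,"hand": 1},{"x": 0,"y": 0,"z": 0,"roll": 0,"hand": 1}]'

```text
clock: 31.4
tcp_pos: [0.6092, 0.1259, 0.1888]
orientation: [-2.169, -2.259, -0.016]
ft_force: [-2.9, 20.0, -1.5]
finger_gap: 0.649
grasp_force: 33.2
```

```bash
python3 -c "
from tilt import *
tilt('t5')"
```

```text
tcp [0.6092 0.1259 0.1888] F [-2.9 20.  -1.5]
side 94 normal [-0.021  0.103  0.994] theta -5.9 med-g [-1.6  7.5  8.6] z range [34. 64.] y range [ 58. 142.]
scene 246 normal [-0.01  -0.191  0.982] theta 11.0 med-g [  6.8 -37.8  -0.4] z range [28. 46.] y range [ 69. 142.]
```

Request:
play_rows --rows '[{"x": 0,"y": -1.5,"z": 4.5,"roll": 0,"hand": 1},{"x": 0,"y": -1.5,"z": 4.5,"roll": 0,"hand": 1},{"x": 0,"y": -1.5,"z": 4.5,"roll": 0,"hand": 1},{"x": 0,"y": -1.5,"z": 4.5,"roll": 0,"hand": 1},{"x": 0,"y": 0,"z": 0,"roll": 0,"hand": 1}]'

```text
clock: 32.0
tcp_pos: [0.6097, 0.1176, 0.2073]
orientation: [-2.175, -2.262, -0.009]
ft_force: [-1.6, 9.4, 0.3]
finger_gap: 0.65
grasp_force: 33.1
```

```bash
python3 -c "
from tilt import *
tilt('t6')"
```

```text
tcp [0.6097 0.1176 0.2073] F [-1.6  9.4  0.3]
side 248 normal [-0.223  0.358  0.907] theta -21.5 med-g [  5.8 -96.   43. ] z range [ 45. 119.] y range [  8. 133.]
scene 221 normal [ 0.003 -0.38   0.925] theta 22.3 med-g [5.  7.1 8. ] z range [35. 67.] y range [ 65. 134.]
```

Works. Continue the arc to about 70°.

Request:
play_rows --rows '[{"x": 0,"y": -2.5,"z": 5,"roll": 0,"hand": 1},{"x": 0,"y": -2.5,"z": 5,"roll": 0,"hand": 1},{"x": 0,"y": -3,"z": 4.5,"roll": 0,"hand": 1},{"x": 0,"y": -3,"z": 4.5,"roll": 0,"hand": 1},{"x": 0,"y": -3.5,"z": 4,"roll": 0,"hand": 1},{"x": 0,"y": -3.5,"z": 3.5,"roll": 0,"hand": 1},{"x": 0,"y": -3.5,"z": 3.5,"roll": 0,"hand": 1},{"x": 0,"y": -3.5,"z": 3,"roll": 0,"hand": 1},{"x": 0,"y": -4,"z": 3,"roll": 0,"hand": 1},{"x": 0,"y": -4,"z": 2.5,"roll": 0,"hand": 1},{"x": 0,"y": -4,"z": 2,"roll": 0,"hand": 1},{"x": 0,"y": -3,"z": 1.5,"roll": 0,"hand": 1},{"x": 0,"y": -3,"z": 1.5,"roll": 0,"hand": 1},{"x": 0,"y": 0,"z": 0,"roll": 0,"hand": 1}]'

```text
clock: 33.5
tcp_pos: [0.6097, 0.0745, 0.2497]
orientation: [-2.174, -2.262, -0.009]
ft_force: [-0.6, 8.7, 0.1]
finger_gap: 0.647
grasp_force: 32.2
```

```bash
python3 -c "
from tilt import *
tilt('t7')"
```

```text
tcp [0.6097 0.0745 0.2497] F [-0.6  8.7  0.1]
side 352 normal [-0.175  0.031  0.984] theta -1.8 med-g [-0.2 -1.6 13.6] z range [ 71. 117.] y range [-6. 90.]
scene 105 normal [ 0.038 -0.714  0.7  ] theta 45.6 med-g [-1.2 12.3 13.4] z range [103. 113.] y range [80. 91.]
```

Request:
play_rows --rows '[{"x": 0,"y": 6,"z": 5,"roll": 0,"hand": 1},{"x": 0,"y": 8,"z": 15,"roll": 0,"hand": 1},{"x": 0,"y": 0,"z": 40,"roll": 0,"hand": 1},{"x": 0,"y": 0,"z": 50,"roll": 0,"hand": 1},{"x": 0,"y": 0,"z": 40,"roll": 0,"hand": 1},{"x": 0,"y": 0,"z": 0,"roll": 0,"hand": 1}]' --newtons 40

```text
clock: 34.2
tcp_pos: [0.6111, 0.0867, 0.406]
orientation: [2.174, 2.258, 0.012]
ft_force: [1.9, -0.2, -2.6]
finger_gap: 0.642
grasp_force: 46.9
```

```bash
python3 -c "
from held import *
held('h4')"
```

```text
tcp [611.1  86.7 406. ]
n 764 br 78 theta 44.3 yaw nrm x 0.017 x mid rel 0.9 smin -170.7 front t 108.1
contact end centre y,z [ 48.6 200.8] rel tcp [ -38.1 -205.2]
```

Request:
play_rows --rows '[{"x": -1,"y": 13,"z": -40,"roll": 0,"hand": 1},{"x": -1,"y": 13,"z": -45,"roll": 0,"hand": 1},{"x": 0,"y": 0,"z": -45,"roll": 0,"hand": 1},{"x": 0,"y": 0,"z": -34,"roll": 0,"hand": 1},{"x": 0,"y": -3,"z": 0,"roll": 0,"hand": 1},{"x": 0,"y": -3,"z": 0,"roll": 0,"hand": 1},{"x": 0,"y": -3,"z": 0,"roll": 0,"hand": 1},{"x": 0,"y": 0,"z": 0,"roll": 0,"hand": 1}]' --newtons 30

```text
clock: 35.05
tcp_pos: [0.6085, 0.1033, 0.2372]
orientation: [2.178, 2.261, 0.004]
ft_force: [-0.8, 0.3, -1.5]
finger_gap: 0.645
grasp_force: 46.7
```

Request:
play_rows --rows '[{"x": 0,"y": -3,"z": 0,"roll": 0,"hand": 1},{"x": 0,"y": -3,"z": 0,"roll": 0,"hand": 1},{"x": 0,"y": 0,"z": 0,"roll": 0,"hand": 1}]'

```text
clock: 35.35
tcp_pos: [0.6075, 0.0973, 0.2354]
orientation: [2.179, 2.262, 0.001]
ft_force: [0.5, 0.0, -2.1]
finger_gap: 0.647
grasp_force: 46.7
```

```bash
python3 -c "
from held import *
held('h5')
c=snap('scene','h5s')
a=cv2.imread('pics/h5.png')[100:260,250:410]; b=c['pixels'][200:360,270:430,::-1]
cv2.imwrite('pics/h5c.png',cv2.resize(np.hstack([a,b]),(800,400),interpolation=cv2.INTER_CUBIC))"
```

```text
tcp [607.5  97.3 235.4]
n 207 br 0 theta 42.1 yaw nrm x 0.001 x mid rel -1.1 smin -142.5 front t 111.6
contact end centre y,z [74.4 48.2] rel tcp [ -22.9 -187.3]
```

View pics/h5c.png

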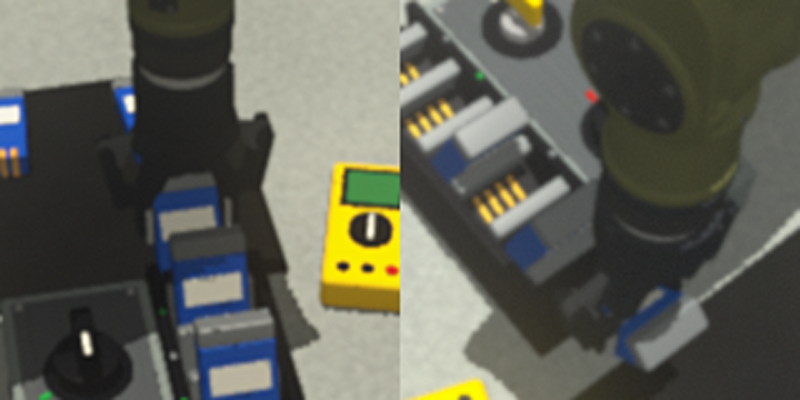

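Request:
play_rows --rows '[{"x": 1,"y": -2,"z": 2,"roll": 0,"hand": 1},{"x": 0,"y": -3,"z": 0,"roll": 0,"hand": 1},{"x": 0,"y": 0,"z": 0,"roll": 0,"hand": 1}]'

```text
clock: 35.75
tcp_pos: [0.6084, 0.0924, 0.2369]
orientation: [2.179, 2.263, -0.0]
ft_force: [-0.3, -0.5, -1.6]
finger_gap: 0.648
grasp_force: 46.7
```

Request:
play_rows --rows '[{"x": 0,"y": -2,"z": 0,"roll": 0,"hand": 1},{"x": 0,"y": -2,"z": 0,"roll": 0,"hand": 1},{"x": 0,"y": 0,"z": 0,"roll": 0,"hand": 1}]'

```text
clock: 36.05
tcp_pos: [0.6083, 0.0885, 0.2367]
orientation: [-2.179, -2.263, 0.0]
ft_force: [-0.5, -0.4, -1.2]
finger_gap: 0.646
grasp_force: 46.7
```

```bash
python3 - <<'E'
from h import *
for f in('scene0','p_scene','q_scene'):
    c=dict(np.load(f'pics/{f}.npz')); w=cloud(c)
    for lo in (10,25,40,55,65,72):
        m=(w[...,0]>.60)&(w[...,0]<.63)&(w[...,1]>.03)&(w[...,1]<.1)&(w[...,2]>lo/1e3)&(w[...,2]<lo/1e3+.01)
        m2=m&False
        m2=(w[...,0]>.49)&(w[...,0]<.52)&(w[...,1]>.03)&(w[...,1]<.1)&(w[...,2]>lo/1e3)&(w[...,2]<lo/1e3+.01)
        print(f,lo,m.sum(),np.percentile(w[m][:,1],[2,50,98]).round(4) if m.any() else '',m2.sum(),np.percentile(w[m2][:,1],[2,50,98]).round(4) if m2.any() else '')
import held; held.held('h6')
c=snap('scene','h6s'); w=cloud(c); T=monitor.state()['tcp_pos']
m=(abs(w[...,0]-T[0])<.03)&(abs(w[...,1]-T[1]+.03)<.05)&(w[...,2]>.005)&(w[...,2]<.125)
hsv=cv2.cvtColor(c['pixels'],cv2.COLOR_RGB2HSV).astype(int); b=m&(hsv[...,0]>100)&(hsv[...,0]<128)&(hsv[...,1]>110)
k,L,st,cen=cv2.connectedComponentsWithStats(b.astype(np.uint8))
for i in range(1,k):
    if st[i,4]>20: p=w[L==i]; print(st[i],'y',np.percentile(p[:,1],[2,50,98]).round(3),'z',np.percentile(p[:,2],[2,50,98]).round(3),'x',np.percentile(p[:,0],[2,98]).round(3))
E
```

```text
scene0 10 25 [0.0586 0.0597 0.0605] 21 [0.0546 0.0557 0.0565]
scene0 25 26 [0.059  0.0598 0.0607] 24 [0.0548 0.0558 0.0568]
scene0 40 24 [0.0585 0.0599 0.061 ] 23 [0.0546 0.0555 0.0569]
scene0 55 178 [0.0355 0.0492 0.0604] 204 [0.0311 0.0439 0.0556]
scene0 65 104 [0.0312 0.0375 0.0589] 0 
scene0 72 70 [0.0304 0.0337 0.0379] 0 
p_scene 10 24 [0.0589 0.0599 0.0604] 23 [0.0546 0.0555 0.0565]
p_scene 25 27 [0.0586 0.0594 0.0607] 26 [0.0546 0.0557 0.0567]
p_scene 40 28 [0.059  0.0596 0.0612] 25 [0.0544 0.0555 0.0568]
p_scene 55 170 [0.0352 0.0489 0.0602] 202 [0.0307 0.0436 0.0562]
p_scene 65 114 [0.0311 0.0391 0.0596] 0 
p_scene 72 75 [0.0301 0.0335 0.0379] 0 
q_scene 10 22 [0.0582 0.0596 0.0603] 20 [0.0547 0.0557 0.0565]
q_scene 25 33 [0.0583 0.0596 0.0607] 26 [0.0547 0.0557 0.0567]
q_scene 40 27 [0.0587 0.0598 0.0607] 24 [0.0543 0.0555 0.0569]
q_scene 55 178 [0.0356 0.0498 0.0605] 200 [0.0306 0.0441 0.0559]
q_scene 65 106 [0.0306 0.0375 0.0584] 0 
q_scene 72 72 [0.0304 0.0339 0.0375] 0 
tcp [608.3  88.5 236.7]
n 293 br 0 theta -6.7 yaw nrm x -0.052 x mid rel 2.7 smin -64.2 front t 137.5
contact end centre y,z [ 7.2 95.8] rel tcp [ -81.2 -141. ]
[353 310  25  29 141] y [0.09  0.1   0.107] z [0.073 0.093 0.101] x [0.583 0.636]
```

Request:
play_rows --rows '[{"x": 1,"y": 0,"z": 20,"roll": 0,"hand": 1},{"x": 0,"y": 0,"z": 45,"roll": 0,"hand": 1},{"x": 0,"y": 0,"z": 45,"roll": 0,"hand": 1},{"x": 0,"y": 0,"z": 45,"roll": 0,"hand": 1},{"x": 0,"y": 0,"z": 9,"roll": 0,"hand": 1},{"x": 0,"y": 0,"z": 0,"roll": 0,"hand": 1}]'

```text
clock: 36.75
tcp_pos: [0.61, 0.0889, 0.403]
orientation: [2.177, 2.262, 0.005]
ft_force: [1.5, -0.1, -1.7]
finger_gap: 0.643
grasp_force: 46.9
```

```bash
python3 -c "
from held import *
held('h7')"
```

```text
tcp [610.   88.9 403. ]
n 785 br 80 theta 43.9 yaw nrm x 0.021 x mid rel -0.3 smin -170.0 front t 108.9
contact end centre y,z [ 50.4 198. ] rel tcp [ -38.5 -205. ]
```

```bash
python3 - <<'E'
from h import *
c=snap('scene','h7s')
a=cv2.imread('pics/h7.png')[40:240,220:420]; b=c['pixels'][180:380,260:460,::-1]; d=cv2.imread('pics/h6s.png')[180:380,260:460]; e=cv2.imread('pics/h6.png')[100:300,220:420]
cv2.imwrite('pics/h7c.png',cv2.resize(np.vstack([np.hstack([a,b]),np.hstack([e,d])]),(600,600),interpolation=cv2.INTER_CUBIC))
E
```

```text
(no output)
```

View pics/h7c.png

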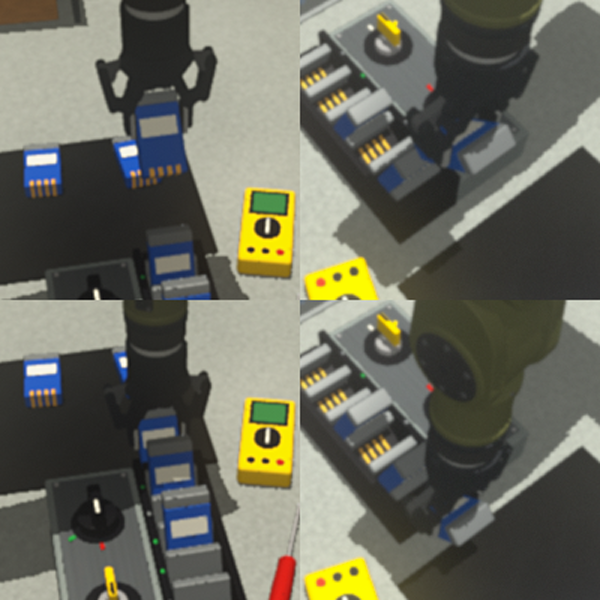

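```bash
python3 - <<'E'
from h import *
for f,T in (('h7s',[.610,.0889,.403]),('h6s',[.6083,.0885,.2367])):
    c=dict(np.load(f'pics/{f}.npz')); w=cloud(c)-np.array(T); hsv=cv2.cvtColor(c['pixels'],cv2.COLOR_RGB2HSV).astype(int); H,S,V=hsv[...,0],hsv[...,1],hsv[...,2]
    m=(abs(w[...,0])<.032)&(w[...,1]>-.01)&(w[...,1]<.06)&(w[...,2]>-.18)&(w[...,2]<-.09)
    g=m&(S<70)&(V>75); p=w[g]
    for _ in range(4):
        m0=np.median(p,0); n=np.linalg.svd(p-m0,full_matrices=False)[2][2]; d=abs((p-m0)@n); p=p[d<max(.0015,np.percentile(d,80))]
    print(f,g.sum(),len(p),'n',n.round(3),'c',(m0*1e3).round(1),'y',np.percentile(p[:,1],[2,98])*1e3,'z',np.percentile(p[:,2],[2,98])*1e3,'x',np.percentile(p[:,0],[2,98])*1e3)
E
```

```text
h7s 754 308 n [ 0.033 -0.413  0.91 ] c [  -0.5   32.5 -139.8] y [-6.58571543 38.39839175] z [-160.07898343 -135.79350002] x [-27.08593162  28.04635428]
h6s 506 206 n [-0.042  0.351 -0.935] c [  -1.    34.  -138.1] y [-2.13867954 40.2704591 ] z [-154.08890802 -133.85590322] x [-27.0768767   26.98945153]
```

Request:
play_rows --rows '[{"x": -35,"y": 8,"z": 0,"roll": 0,"hand": 1},{"x": -35,"y": 8,"z": 0,"roll": 0,"hand": 1},{"x": -35,"y": 8,"z": 0,"roll": 0,"hand": 1},{"x": 0,"y": 0,"z": -45,"roll": 0,"hand": 1},{"x": 0,"y": 0,"z": -45,"roll": 0,"hand": 1},{"x": 0,"y": 0,"z": -45,"roll": 0,"hand": 1},{"x": 0,"y": 0,"z": -30,"roll": 0,"hand": 1},{"x": 0,"y": -3,"z": 0,"roll": 0,"hand": 1},{"x": 0,"y": -3,"z": 0,"roll": 0,"hand": 1},{"x": 0,"y": -3,"z": 0,"roll": 0,"hand": 1},{"x": 0,"y": 0,"z": 0,"roll": 0,"hand": 1}]' --newtons 30

```text
clock: 37.95
tcp_pos: [0.5053, 0.1035, 0.2375]
orientation: [2.178, 2.261, 0.004]
ft_force: [0.5, -0.0, -2.3]
finger_gap: 0.647
grasp_force: 46.7
```

Request:
play_rows --rows '[{"x": 0,"y": -3,"z": 0,"roll": 0,"hand": 1},{"x": 0,"y": 0,"z": 0,"roll": 0,"hand": 1}]'

```text
clock: 38.15
tcp_pos: [0.5051, 0.1009, 0.2371]
orientation: [2.178, 2.263, 0.005]
ft_force: [1.1, 2.0, -0.7]
finger_gap: 0.645
grasp_force: 47.0
```

Request:
play_rows --rows '[{"x": 0,"y": -4,"z": 1,"roll": 0,"hand": 1},{"x": 0,"y": -3.3,"z": 2.6,"roll": 0,"hand": 1},{"x": 0,"y": -3.3,"z": 2.6,"roll": 0,"hand": 1},{"x": 0,"y": -3.3,"z": 2.6,"roll": 0,"hand": 1},{"x": 0,"y": -3.3,"z": 2,"roll": 0,"hand": 1},{"x": 0,"y": -3.3,"z": 2,"roll": 0,"hand": 1},{"x": 0,"y": -3.3,"z": 2,"roll": 0,"hand": 1},{"x": 0,"y": -3.3,"z": 1.5,"roll": 0,"hand": 1},{"x": 0,"y": -3.3,"z": 1,"roll": 0,"hand": 1},{"x": 0,"y": 0,"z": 0,"roll": 0,"hand": 1}]'

```text
clock: 39.15
tcp_pos: [0.505, 0.0715, 0.2539]
orientation: [-2.176, -2.263, -0.008]
ft_force: [1.4, 7.2, -1.5]
finger_gap: 0.644
grasp_force: 42.7
```

```bash
python3 -c "
from held import *
held('h8')"
```

```text
tcp [505.   71.5 253.9]
n 537 br 0 theta 70.1 yaw nrm x 0.031 x mid rel -0.8 smin -192.0 front t 55.8
contact end centre y,z [69.7 50.3] rel tcp [  -1.7 -203.6]
```

Request:
play_rows --rows '[{"x": 0,"y": 4,"z": 8,"roll": 0,"hand": 1},{"x": 0,"y": 3,"z": 25,"roll": 0,"hand": 1},{"x": 0,"y": 0,"z": 40,"roll": 0,"hand": 1},{"x": 0,"y": 0,"z": 40,"roll": 0,"hand": 1},{"x": 0,"y": 0,"z": 33,"roll": 0,"hand": 1},{"x": 28,"y": -23,"z": 0,"roll": 0,"hand": 1},{"x": 28,"y": -23,"z": 0,"roll": 0,"hand": 1},{"x": 28,"y": -23,"z": 0,"roll": 0,"hand": 1},{"x": 27,"y": -23,"z": 0,"roll": 0,"hand": 1},{"x": 0,"y": 0,"z": -20,"roll": 0,"hand": 1},{"x": 0,"y": 0,"z": -20,"roll": 0,"hand": 1},{"x": 0,"y": 0,"z": 0,"roll": 0,"hand": 1},{"x": 0,"y": 0,"z": 0,"roll": 0,"hand": 1}]' --newtons 45

```text
clock: 40.5
tcp_pos: [0.615, -0.0147, 0.3594]
orientation: [-2.178, -2.263, 0.002]
ft_force: [-0.7, 0.2, -1.1]
finger_gap: 0.646
grasp_force: 48.4
```

```bash
python3 -c "
from held import *
held('h9')"
```

```text
tcp [615.  -14.7 359.4]
n 803 br 50 theta 50.5 yaw nrm x -0.036 x mid rel -1.2 smin -239.4 front t 109.7
contact end centre y,z [-73.1  97.3] rel tcp [ -58.4 -262.1]
```

```bash
sed -i "s/&(w\[...,2\]-g\[2\]>-.1)/\&(w[...,2]-g[2]>-.1)\&(w[...,2]>zlo)/; s/def held(tag)/def held(tag,zlo=0)/" held.py; python3 -c "
from held import *
held('h9b',.137)"
```

```text
tcp [615.4 -14.6 360.2]
n 674 br 55 theta 69.0 yaw nrm x 0.018 x mid rel -1.2 smin -203.1 front t 57.5
contact end centre y,z [-22.4 145.7] rel tcp [  -7.8 -214.5]
```

Request:
play_rows --rows '[{"x": 1,"y": -3.5,"z": -20,"roll": 0,"hand": 1},{"x": 0,"y": -4,"z": -20,"roll": 0,"hand": 1},{"x": 0,"y": 0,"z": -13,"roll": 0,"hand": 1},{"x": 0,"y": 0,"z": 0,"roll": 0,"hand": 1}]'

```text
clock: 41.0
tcp_pos: [0.6157, -0.022, 0.305]
orientation: [-2.177, -2.262, 0.003]
ft_force: [-0.2, 0.3, -1.2]
finger_gap: 0.644
grasp_force: 48.5
```

Request:
play_rows --rows '[{"x": 0,"y": -2.1,"z": -5.6,"roll": 0,"hand": 1},{"x": 0,"y": -2.1,"z": -5.6,"roll": 0,"hand": 1},{"x": 0,"y": -2.1,"z": -5.6,"roll": 0,"hand": 1},{"x": 0,"y": -2.1,"z": -5.6,"roll": 0,"hand": 1},{"x": 0,"y": -2.1,"z": -5.6,"roll": 0,"hand": 1},{"x": 0,"y": -2.1,"z": -5.6,"roll": 0,"hand": 1},{"x": 0,"y": 0,"z": 0,"roll": 0,"hand": 1}]'

```text
clock: 41.7
tcp_pos: [0.6162, -0.0354, 0.2716]
orientation: [2.179, 2.263, -0.002]
ft_force: [0.8, -2.6, -2.0]
finger_gap: 0.644
grasp_force: 48.3
```

Going in freely; continue to the floor.

Request:
play_rows --rows '[{"x": 0,"y": -2.1,"z": -5.6,"roll": 0,"hand": 1},{"x": 0,"y": -2.1,"z": -5.6,"roll": 0,"hand": 1},{"x": 0,"y": -2.1,"z": -5.6,"roll": 0,"hand": 1},{"x": 0,"y": -1.5,"z": -4,"roll": 0,"hand": 1},{"x": 0,"y": -0.5,"z": -2,"roll": 0,"hand": 1},{"x": 0,"y": 0,"z": 0,"roll": 0,"hand": 1}]'

```text
clock: 42.3
tcp_pos: [0.6166, -0.0437, 0.25]
orientation: [2.178, 2.262, -0.001]
ft_force: [0.1, -5.2, 4.9]
finger_gap: 0.648
grasp_force: 49.3
```

Request:
play_rows --rows '[{"x": 0,"y": -1,"z": -3,"roll": 0,"hand": 1},{"x": 0,"y": -0.5,"z": -1.5,"roll": 0,"hand": 1},{"x": 0,"y": 0,"z": 0,"roll": 0,"hand": 1}]'

```text
clock: 42.6
tcp_pos: [0.6164, -0.0442, 0.2498]
orientation: [2.178, 2.263, 0.005]
ft_force: [-10.7, -0.5, 36.2]
finger_gap: 0.646
grasp_force: 52.5
```

```bash
cat > bays.py <<'E'
from h import *
def bays(tag,ks):
    c=snap('side',tag); w=cloud(c); hsv=cv2.cvtColor(c['pixels'],cv2.COLOR_RGB2HSV).astype(int); H,S=hsv[...,0],hsv[...,1]
    a=np.radians(2.4); ex=np.array([-np.sin(a),np.cos(a)]); ey=np.array([-np.cos(a),-np.sin(a)]);L=np.radians(20)
    X=w[...,:2]@ex; Y=w[...,:2]@ey; Z=w[...,2]; t=X*np.cos(L)-Z*np.sin(L); s=X*np.sin(L)+Z*np.cos(L)
    for k in ks:
        tc=-.1262+.04323*(k-3); m=(abs(t-tc)<.02)&(Z>.08)&(Z<.15)&(Y<-.57)&(Y>-.66); b=m&(H>100)&(H<128)&(S>110); g=m&(S<60)
        if b.sum()<10 or g.sum()<10: print(k,'few',b.sum(),g.sum()); continue
        print(k,'front dt',round(np.median(t[b])*1000+138.2-43.23*(k-3),1),'s top (90.4)',(np.percentile(s[g],[90,98])*1000-15.73*(k-3)).round(1),'Y',(np.percentile(Y[b],[2,98])*1000).round(1))
E
python3 -c "
from bays import *
bays('b1',(3,4,5))"
```

```text
3 front dt -2.9 s top (90.4) [101.5 113.3] Y [-641.2 -585.9]
4 front dt -0.8 s top (90.4) [82.1 87.7] Y [-638.4 -587.9]
5 few 7 3
```

Request:
play_rows --rows '[{"x": 0,"y": 1,"z": 4,"roll": 0,"hand": 1},{"x": 0,"y": 0,"z": 0,"roll": 0,"hand": -1},{"x": 0,"y": 0,"z": 0,"roll": 0,"hand": -1},{"x": 0,"y": 0,"z": 0,"roll": 0,"hand": -1},{"x": 0,"y": 0,"z": 20,"roll": 0,"hand": -1},{"x": 0,"y": 0,"z": 35,"roll": 0,"hand": -1},{"x": 0,"y": 0,"z": 39,"roll": 0,"hand": -1},{"x": -14,"y": 34,"z": 0,"roll": -1,"hand": -1},{"x": -14,"y": 34,"z": 0,"roll": 0,"hand": -1},{"x": -14,"y": 34,"z": 0,"roll": -1,"hand": -1},{"x": -14,"y": 34,"z": 0,"roll": 0,"hand": -1},{"x": -14,"y": 34,"z": 0,"roll": -1,"hand": -1},{"x": -14,"y": 34,"z": 0,"roll": 0,"hand": -1},{"x": -14,"y": 34,"z": 0,"roll": -1,"hand": -1},{"x": -14,"y": 34,"z": 0,"roll": 0,"hand": -1},{"x": -14,"y": 34,"z": 0,"roll": 0,"hand": -1},{"x": -14,"y": 34,"z": 0,"roll": 0,"hand": -1},{"x": -15,"y": 36,"z": 0,"roll": 0,"hand": -1},{"x": 0,"y": 0,"z": 0,"roll": 0,"hand": -1},{"x": 0,"y": 0,"z": 0,"roll": 0,"hand": -1}]' --newtons 30

```text
clock: 44.65
tcp_pos: [0.4608, 0.3332, 0.3425]
orientation: [-2.254, -2.188, 0.002]
ft_force: [-0.0, 0.3, 0.2]
finger_gap: 1.002
grasp_force: 0.0
```

```bash
python3 -c "
from bays import *
from packs import *
print(monitor.state()['tcp_pos'],monitor.state()['orientation'])
bays('b2',(3,4,5)); packs(('scene','wrist'),'r')"
```

```text
[0.46076247 0.33322351 0.34247675] [-2.25372990e+00 -2.18832215e+00  1.84332675e-03]
3 front dt 0.3 s top (90.4) [89.5 90.4] Y [-640.6 -585.9]
4 front dt -0.3 s top (90.4) [89.6 90.1] Y [-639.  -584.9]
5 front dt -0.2 s top (90.4) [89.4 90.4] Y [-637.6 -584.1]
scene c [459.9 309.4] [ 57.5 100.2] axis 88.1
scene c [604.5 308.2] [ 57.2 100. ] axis 96.9
wrist c [605.6 307.8] [ 56.1 101. ] axis 97.0
wrist c [461.1 309.6] [ 56.2 100.4] axis 87.8
```

Request:
play_rows --rows '[{"x": 1,"y": 1,"z": -40,"roll": 0,"hand": -1},{"x": 0,"y": 0,"z": -40,"roll": 0,"hand": -1},{"x": 0,"y": 0,"z": -40,"roll": 0,"hand": -1},{"x": 0,"y": 0,"z": -30,"roll": 0,"hand": -1},{"x": 0,"y": 0,"z": -15,"roll": 0,"hand": -1},{"x": 0,"y": 0,"z": -7,"roll": 0,"hand": -1},{"x": 0,"y": 0,"z": 0,"roll": 0,"hand": -1},{"x": 0,"y": 0,"z": 0,"roll": 0,"hand": 1},{"x": 0,"y": 0,"z": 0,"roll": 0,"hand": 1},{"x": 0,"y": 0,"z": 0,"roll": 0,"hand": 1},{"x": 0,"y": 0,"z": 0,"roll": 0,"hand": 1},{"x": 0,"y": 0,"z": 0,"roll": 0,"hand": 1}]' --newtons 30

```text
clock: 46.0
tcp_pos: [0.4633, 0.3343, 0.1734]
orientation: [2.256, 2.186, 0.006]
ft_force: [-0.3, 0.3, 7.8]
finger_gap: 0.652
grasp_force: 36.7
```

Request:
play_rows --rows '[{"x": 0,"y": 0,"z": 6,"roll": 0,"hand": 1},{"x": 0,"y": 0,"z": 7,"roll": 0,"hand": 1},{"x": 4,"y": -30,"z": 0,"roll": 1,"hand": 1},{"x": 6,"y": -35,"z": 0,"roll": 1,"hand": 1},{"x": 8,"y": -35,"z": 0,"roll": 1,"hand": 1},{"x": 8,"y": -35,"z": 0,"roll": 1,"hand": 1},{"x": 8,"y": -35,"z": 0,"roll": 0,"hand": 1},{"x": 8,"y": -22,"z": 0,"roll": 0,"hand": 1},{"x": 0,"y": -5,"z": 0,"roll": 0,"hand": 1},{"x": 0,"y": 0,"z": 0,"roll": 0,"hand": 1}]' --newtons 30

```text
clock: 47.0
tcp_pos: [0.5045, 0.1359, 0.1846]
orientation: [-2.18, -2.261, -0.001]
ft_force: [-0.1, 0.5, -1.4]
finger_gap: 0.647
grasp_force: 32.2
```

Request:
play_rows --rows '[{"x": 0,"y": -4,"z": 0,"roll": 0,"hand": 1},{"x": 0,"y": -4,"z": 0,"roll": 0,"hand": 1},{"x": 0,"y": -2,"z": 0,"roll": 0,"hand": 1},{"x": 0,"y": 0,"z": 0,"roll": 0,"hand": 1}]'

```text
clock: 47.4
tcp_pos: [0.5041, 0.1295, 0.1846]
orientation: [-2.17, -2.263, -0.009]
ft_force: [-3.2, 12.1, -1.7]
finger_gap: 0.652
grasp_force: 32.0
```

Request:
play_rows --rows '[{"x": 0,"y": -2,"z": 0,"roll": 0,"hand": 1},{"x": 0,"y": -2,"z": 3,"roll": 0,"hand": 1},{"x": 0,"y": -0.5,"z": 5,"roll": 0,"hand": 1},{"x": 0,"y": -1,"z": 5,"roll": 0,"hand": 1},{"x": 0,"y": -1,"z": 5,"roll": 0,"hand": 1},{"x": 0,"y": -1.5,"z": 5,"roll": 0,"hand": 1},{"x": 0,"y": 0,"z": 0,"roll": 0,"hand": 1}]'

```text
clock: 48.1
tcp_pos: [0.5034, 0.1215, 0.2074]
orientation: [-2.17, -2.261, -0.007]
ft_force: [-4.1, 12.4, -0.9]
finger_gap: 0.652
grasp_force: 33.2
```

```bash
python3 -c "
from tilt import *
tilt('t8')"
```

```text
tcp [0.5034 0.1215 0.2074] F [-4.1 12.4 -0.9]
side 345 normal [ 0.004 -0.293  0.956] theta 17.1 med-g [  1.2 -30.2  -2.3] z range [43. 66.] y range [ 69. 135.]
scene 277 normal [ 0.009 -0.308  0.951] theta 18.0 med-g [  0.3 -43.   -5.6] z range [41. 68.] y range [ 64. 138.]
```

Request:
play_rows --rows '[{"x": 0,"y": -2.2,"z": 5,"roll": 0,"hand": 1},{"x": 0,"y": -2.2,"z": 5,"roll": 0,"hand": 1},{"x": 0,"y": -2.2,"z": 5,"roll": 0,"hand": 1},{"x": 0,"y": -3,"z": 4,"roll": 0,"hand": 1},{"x": 0,"y": -3,"z": 4,"roll": 0,"hand": 1},{"x": 0,"y": -3,"z": 4,"roll": 0,"hand": 1},{"x": 0,"y": -3,"z": 3.5,"roll": 0,"hand": 1},{"x": 0,"y": -3.8,"z": 3,"roll": 0,"hand": 1},{"x": 0,"y": -3.8,"z": 3,"roll": 0,"hand": 1},{"x": 0,"y": -3.8,"z": 3,"roll": 0,"hand": 1},{"x": 0,"y": -3.8,"z": 3,"roll": 0,"hand": 1},{"x": 0,"y": -3.5,"z": 2,"roll": 0,"hand": 1},{"x": 0,"y": -3.5,"z": 1.5,"roll": 0,"hand": 1},{"x": 0,"y": -3.5,"z": 1.5,"roll": 0,"hand": 1},{"x": 0,"y": -3,"z": 1,"roll": 0,"hand": 1},{"x": 0,"y": 0,"z": 0,"roll": 0,"hand": 1}]'

```text
clock: 49.8
tcp_pos: [0.5043, 0.0727, 0.2558]
orientation: [-2.174, -2.264, -0.004]
ft_force: [0.4, 5.4, -2.0]
finger_gap: 0.65
grasp_force: 34.4
```

```bash
python3 -c "
from held import *
held('h10')"
```

```text
tcp [504.3  72.7 255.8]
n 550 br 0 theta 72.0 yaw nrm x 0.033 x mid rel -1.0 smin -195.5 front t 48.8
contact end centre y,z [70. 51.] rel tcp [  -2.7 -204.7]
```

Request:
play_rows --rows '[{"x": 0,"y": 4,"z": 8,"roll": 0,"hand": 1},{"x": 0,"y": 3,"z": 25,"roll": 0,"hand": 1},{"x": 0,"y": 0,"z": 40,"roll": 0,"hand": 1},{"x": 0,"y": 0,"z": 40,"roll": 0,"hand": 1},{"x": 0,"y": 0,"z": 30,"roll": 0,"hand": 1},{"x": 20,"y": -32,"z": 0,"roll": 0,"hand": 1},{"x": 20,"y": -32,"z": 0,"roll": 0,"hand": 1},{"x": 20,"y": -32,"z": 0,"roll": 0,"hand": 1},{"x": 20,"y": -32,"z": 0,"roll": 0,"hand": 1},{"x": 20,"y": -32,"z": 0,"roll": 0,"hand": 1},{"x": 16,"y": -30,"z": 0,"roll": 0,"hand": 1},{"x": 0,"y": 0,"z": -20,"roll": 0,"hand": 1},{"x": 0,"y": 0,"z": -10,"roll": 0,"hand": 1},{"x": 0,"y": 0,"z": 0,"roll": 0,"hand": 1},{"x": 0,"y": 0,"z": 0,"roll": 0,"hand": 1}]' --newtons 45

```text
clock: 51.35
tcp_pos: [0.62, -0.1109, 0.3689]
orientation: [-2.177, -2.264, 0.001]
ft_force: [0.3, 0.6, -1.7]
finger_gap: 0.644
grasp_force: 49.7
```

```bash
python3 -c "
from held import *
held('h11',.14)"
```

```text
tcp [ 620.  -110.9  368.9]
n 741 br 59 theta 71.0 yaw nrm x 0.037 x mid rel -2.0 smin -206.9 front t 50.6
contact end centre y,z [-119.  153.] rel tcp [  -8.1 -216. ]
```

Request:
play_rows --rows '[{"x": 1,"y": -2.7,"z": -20,"roll": 0,"hand": 1},{"x": 0,"y": 0,"z": -20,"roll": 0,"hand": 1},{"x": 0,"y": 0,"z": -20,"roll": 0,"hand": 1},{"x": 0,"y": 0,"z": 0,"roll": 0,"hand": 1}]'

```text
clock: 51.8
tcp_pos: [0.6203, -0.1137, 0.3069]
orientation: [-2.175, -2.262, 0.003]
ft_force: [-0.9, -0.0, -2.4]
finger_gap: 0.645
grasp_force: 49.7
```

Request:
play_rows --rows '[{"x": 0,"y": -2.1,"z": -5.6,"roll": 0,"hand": 1},{"x": 0,"y": -2.1,"z": -5.6,"roll": 0,"hand": 1},{"x": 0,"y": -2.1,"z": -5.6,"roll": 0,"hand": 1},{"x": 0,"y": -2.1,"z": -5.6,"roll": 0,"hand": 1},{"x": 0,"y": -2.1,"z": -5.6,"roll": 0,"hand": 1},{"x": 0,"y": -2.1,"z": -5.6,"roll": 0,"hand": 1},{"x": 0,"y": 0,"z": 0,"roll": 0,"hand": 1}]'

```text
clock: 52.5
tcp_pos: [0.6209, -0.1274, 0.274]
orientation: [-2.178, -2.262, 0.002]
ft_force: [-1.4, 0.0, -2.1]
finger_gap: 0.648
grasp_force: 49.7
```

Request:
play_rows --rows '[{"x": 0,"y": -2.1,"z": -5.6,"roll": 0,"hand": 1},{"x": 0,"y": -2.1,"z": -5.6,"roll": 0,"hand": 1},{"x": 0,"y": -2.1,"z": -5.6,"roll": 0,"hand": 1},{"x": 0,"y": -1.5,"z": -4.5,"roll": 0,"hand": 1},{"x": 0,"y": -1,"z": -3,"roll": 0,"hand": 1},{"x": 0,"y": 0,"z": 0,"roll": 0,"hand": 1}]'

```text
clock: 53.1
tcp_pos: [0.6211, -0.1357, 0.2518]
orientation: [-2.178, -2.263, -0.001]
ft_force: [-4.4, 2.9, 7.6]
finger_gap: 0.647
grasp_force: 50.5
```

Request:
play_rows --rows '[{"x": 0,"y": -0.5,"z": -2.5,"roll": 0,"hand": 1},{"x": 0,"y": 0,"z": 0,"roll": 0,"hand": 1},{"x": 0,"y": 0,"z": 3,"roll": 0,"hand": 1},{"x": 0,"y": 0,"z": 0,"roll": 0,"hand": -1},{"x": 0,"y": 0,"z": 0,"roll": 0,"hand": -1},{"x": 0,"y": 0,"z": 0,"roll": 0,"hand": -1},{"x": 0,"y": 0,"z": 20,"roll": 0,"hand": -1},{"x": 0,"y": 0,"z": 35,"roll": 0,"hand": -1},{"x": 0,"y": 0,"z": 39,"roll": 0,"hand": -1}]' --newtons 30

```text
clock: 54.0
tcp_pos: [0.6208, -0.1364, 0.3446]
orientation: [-2.177, -2.261, 0.003]
ft_force: [0.3, 0.1, -0.2]
finger_gap: 0.997
grasp_force: 0.0
```

Request:
play_rows --rows '[{"x": -1,"y": 36,"z": 0,"roll": 1,"hand": -1},{"x": -1,"y": 36,"z": 0,"roll": 0,"hand": -1},{"x": -1,"y": 36,"z": 0,"roll": 1,"hand": -1},{"x": -1,"y": 36,"z": 0,"roll": 0,"hand": -1},{"x": -1,"y": 36,"z": 0,"roll": 1,"hand": -1},{"x": -1,"y": 36,"z": 0,"roll": 0,"hand": -1},{"x": -1,"y": 36,"z": 0,"roll": 1,"hand": -1},{"x": -2,"y": 36,"z": 0,"roll": 0.5,"hand": -1},{"x": -2,"y": 36,"z": 0,"roll": 0,"hand": -1},{"x": -2,"y": 36,"z": 0,"roll": 0,"hand": -1},{"x": -2,"y": 36,"z": 0,"roll": 0,"hand": -1},{"x": -2,"y": 36,"z": 0,"roll": 0,"hand": -1},{"x": -2,"y": 36,"z": 0,"roll": 0,"hand": -1},{"x": 0,"y": 0,"z": 0,"roll": 0,"hand": -1},{"x": 0,"y": 0,"z": 0,"roll": 0,"hand": -1}]'

```text
clock: 55.5
tcp_pos: [0.6021, 0.3323, 0.3445]
orientation: [2.086, 2.349, -0.002]
ft_force: [0.0, -1.0, 0.0]
finger_gap: 0.999
grasp_force: 0.0
```

```bash
python3 -c "
from bays import *
from packs import *
print(monitor.state()['tcp_pos'],monitor.state()['orientation'])
bays('b3',(2,3,4,5)); packs(('scene','wrist'),'u')"
```

```text
[0.6021121  0.33232447 0.34446134] [ 2.08622047e+00  2.34886615e+00 -1.66501085e-03]
2 front dt 0.1 s top (90.4) [89.7 90.6] Y [-640.7 -586.1]
3 front dt 0.6 s top (90.4) [90.1 90.9] Y [-639.8 -585.8]
4 front dt -0.2 s top (90.4) [89.6 90.2] Y [-639.4 -585. ]
5 front dt -0.1 s top (90.4) [89.6 90.3] Y [-637.6 -584.2]
scene c [604.1 308.2] [ 58.2 100.2] axis 96.6
wrist c [606.1 308.1] [ 56.1 100.5] axis 96.9
```

All seated so far. Now the last pack.

Request:
play_rows --rows '[{"x": 0,"y": 1,"z": -40,"roll": 0,"hand": -1},{"x": 0,"y": 0,"z": -40,"roll": 0,"hand": -1},{"x": 0,"y": 0,"z": -40,"roll": 0,"hand": -1},{"x": 0,"y": 0,"z": -32,"roll": 0,"hand": -1},{"x": 0,"y": 0,"z": -15,"roll": 0,"hand": -1},{"x": 0,"y": 0,"z": -7,"roll": 0,"hand": -1},{"x": 0,"y": 0,"z": 0,"roll": 0,"hand": -1},{"x": 0,"y": 0,"z": 0,"roll": 0,"hand": 1},{"x": 0,"y": 0,"z": 0,"roll": 0,"hand": 1},{"x": 0,"y": 0,"z": 0,"roll": 0,"hand": 1},{"x": 0,"y": 0,"z": 0,"roll": 0,"hand": 1},{"x": 0,"y": 0,"z": 0,"roll": 0,"hand": 1}]' --newtons 30

```text
clock: 56.85
tcp_pos: [0.6031, 0.3331, 0.1735]
orientation: [2.087, 2.347, 0.004]
ft_force: [-0.9, -0.1, 5.4]
finger_gap: 0.65
grasp_force: 35.6
```

Request:
play_rows --rows '[{"x": 0,"y": 0,"z": 6,"roll": 0,"hand": 1},{"x": 0,"y": 0,"z": 7,"roll": 0,"hand": 1},{"x": -16,"y": -32,"z": 0,"roll": -1,"hand": 1},{"x": -16,"y": -32,"z": 0,"roll": -1,"hand": 1},{"x": -16,"y": -32,"z": 0,"roll": -1,"hand": 1},{"x": -17,"y": -32,"z": 0,"roll": -1,"hand": 1},{"x": -17,"y": -32,"z": 0,"roll": -0.5,"hand": 1},{"x": -17,"y": -32,"z": 0,"roll": 0,"hand": 1},{"x": 0,"y": -4,"z": 0,"roll": 0,"hand": 1},{"x": 0,"y": 0,"z": 0,"roll": 0,"hand": 1}]' --newtons 30

```text
clock: 57.85
tcp_pos: [0.5034, 0.1358, 0.185]
orientation: [2.18, 2.261, 0.001]
ft_force: [0.4, 1.0, -0.9]
finger_gap: 0.65
grasp_force: 32.4
```

Request:
play_rows --rows '[{"x": 0,"y": -4,"z": 0,"roll": 0,"hand": 1},{"x": 0,"y": -4,"z": 0,"roll": 0,"hand": 1},{"x": 0,"y": -2,"z": 0,"roll": 0,"hand": 1},{"x": 0,"y": 0,"z": 0,"roll": 0,"hand": 1}]'

```text
clock: 58.25
tcp_pos: [0.5044, 0.1297, 0.185]
orientation: [-2.171, -2.263, -0.011]
ft_force: [-2.1, 13.6, 0.7]
finger_gap: 0.653
grasp_force: 32.2
```

Same state as with the previous pack; same arc (ending slightly earlier).

Request:
play_rows --rows '[{"x": 0,"y": -2,"z": 0,"roll": 0,"hand": 1},{"x": 0,"y": -2,"z": 3,"roll": 0,"hand": 1},{"x": 0,"y": -0.5,"z": 5,"roll": 0,"hand": 1},{"x": 0,"y": -1,"z": 5,"roll": 0,"hand": 1},{"x": 0,"y": -1,"z": 5,"roll": 0,"hand": 1},{"x": 0,"y": -1.5,"z": 5,"roll": 0,"hand": 1},{"x": 0,"y": 0,"z": 0,"roll": 0,"hand": 1}]'

```text
clock: 58.95
tcp_pos: [0.504, 0.1216, 0.208]
orientation: [-2.171, -2.262, -0.01]
ft_force: [-1.5, 12.7, 0.0]
finger_gap: 0.648
grasp_force: 33.1
```

```bash
python3 -c "
from tilt import *
tilt('t9')"
```

```text
tcp [0.504  0.1216 0.208 ] F [-1.5 12.7  0. ]
side 354 normal [ 0.003 -0.293  0.956] theta 17.0 med-g [  0.7 -30.9  -1.7] z range [42. 66.] y range [ 69. 135.]
scene 260 normal [-0.001 -0.315  0.949] theta 18.3 med-g [ -0.5 -43.   -6.1] z range [41. 79.] y range [ 63. 140.]
```

Request:
play_rows --rows '[{"x": 0,"y": -2.2,"z": 5,"roll": 0,"hand": 1},{"x": 0,"y": -2.2,"z": 5,"roll": 0,"hand": 1},{"x": 0,"y": -2.2,"z": 5,"roll": 0,"hand": 1},{"x": 0,"y": -3,"z": 4,"roll": 0,"hand": 1},{"x": 0,"y": -3,"z": 4,"roll": 0,"hand": 1},{"x": 0,"y": -3,"z": 4,"roll": 0,"hand": 1},{"x": 0,"y": -3,"z": 3.5,"roll": 0,"hand": 1},{"x": 0,"y": -3.8,"z": 3,"roll": 0,"hand": 1},{"x": 0,"y": -3.8,"z": 3,"roll": 0,"hand": 1},{"x": 0,"y": -3.8,"z": 3,"roll": 0,"hand": 1},{"x": 0,"y": -3.8,"z": 3,"roll": 0,"hand": 1},{"x": 0,"y": -3.5,"z": 2,"roll": 0,"hand": 1},{"x": 0,"y": -3.5,"z": 1.5,"roll": 0,"hand": 1},{"x": 0,"y": -3.5,"z": 1.5,"roll": 0,"hand": 1},{"x": 0,"y": 0,"z": 0,"roll": 0,"hand": 1}]'

```text
clock: 60.55
tcp_pos: [0.5043, 0.0757, 0.2551]
orientation: [-2.176, -2.264, -0.006]
ft_force: [1.0, 5.1, -2.5]
finger_gap: 0.651
grasp_force: 34.1
```

Request:
play_rows --rows '[{"x": 0,"y": 4,"z": 8,"roll": 0,"hand": 1},{"x": 0,"y": 3,"z": 25,"roll": 0,"hand": 1},{"x": 0,"y": 0,"z": 40,"roll": 0,"hand": 1},{"x": 0,"y": 0,"z": 40,"roll": 0,"hand": 1},{"x": 0,"y": 0,"z": 30,"roll": 0,"hand": 1},{"x": 17,"y": -34,"z": 0,"roll": 0,"hand": 1},{"x": 17,"y": -34,"z": 0,"roll": 0,"hand": 1},{"x": 17,"y": -34,"z": 0,"roll": 0,"hand": 1},{"x": 17,"y": -34,"z": 0,"roll": 0,"hand": 1},{"x": 17,"y": -34,"z": 0,"roll": 0,"hand": 1},{"x": 17,"y": -34,"z": 0,"roll": 0,"hand": 1},{"x": 17,"y": -34,"z": 0,"roll": 0,"hand": 1},{"x": 0,"y": -2,"z": -20,"roll": 0,"hand": 1},{"x": 0,"y": 0,"z": -10,"roll": 0,"hand": 1},{"x": 0,"y": 0,"z": 0,"roll": 0,"hand": 1},{"x": 0,"y": 0,"z": 0,"roll": 0,"hand": 1}]' --newtons 45

```text
clock: 62.15
tcp_pos: [0.6221, -0.1578, 0.368]
orientation: [-2.177, -2.264, 0.001]
ft_force: [0.3, -0.1, -1.2]
finger_gap: 0.641
grasp_force: 49.8
```

```bash
python3 -c "
from held import *
held('h12',.14)"
```

```text
tcp [ 622.1 -157.8  368. ]
n 802 br 65 theta 69.0 yaw nrm x 0.033 x mid rel -1.7 smin -205.6 front t 55.1
contact end centre y,z [-168.8  152. ] rel tcp [ -11. -216.]
```

Request:
play_rows --rows '[{"x": 1,"y": 1,"z": -20,"roll": 0,"hand": 1},{"x": 0,"y": 0,"z": -20,"roll": 0,"hand": 1},{"x": 0,"y": 0,"z": -20,"roll": 0,"hand": 1},{"x": 0,"y": 0,"z": 0,"roll": 0,"hand": 1}]'

```text
clock: 62.6
tcp_pos: [0.6223, -0.1567, 0.3061]
orientation: [-2.175, -2.262, 0.003]
ft_force: [-1.4, 0.0, -1.9]
finger_gap: 0.647
grasp_force: 49.8
```

Request:
play_rows --rows '[{"x": 0,"y": -2.1,"z": -5.6,"roll": 0,"hand": 1},{"x": 0,"y": -2.1,"z": -5.6,"roll": 0,"hand": 1},{"x": 0,"y": -2.1,"z": -5.6,"roll": 0,"hand": 1},{"x": 0,"y": -2.1,"z": -5.6,"roll": 0,"hand": 1},{"x": 0,"y": -2.1,"z": -5.6,"roll": 0,"hand": 1},{"x": 0,"y": -2.1,"z": -5.6,"roll": 0,"hand": 1},{"x": 0,"y": 0,"z": 0,"roll": 0,"hand": 1}]'

```text
clock: 63.3
tcp_pos: [0.6229, -0.1706, 0.2731]
orientation: [-2.178, -2.262, 0.001]
ft_force: [-0.6, -0.1, -1.8]
finger_gap: 0.644
grasp_force: 49.8
```

Request:
play_rows --rows '[{"x": 0,"y": -2.1,"z": -5.6,"roll": 0,"hand": 1},{"x": 0,"y": -2.1,"z": -5.6,"roll": 0,"hand": 1},{"x": 0,"y": -2.1,"z": -5.6,"roll": 0,"hand": 1},{"x": 0,"y": -1.5,"z": -4.5,"roll": 0,"hand": 1},{"x": 0,"y": -1,"z": -3,"roll": 0,"hand": 1},{"x": 0,"y": 0,"z": 0,"roll": 0,"hand": 1}]'

```text
clock: 63.9
tcp_pos: [0.6231, -0.1789, 0.2516]
orientation: [-2.178, -2.263, -0.002]
ft_force: [-5.8, 3.1, 11.4]
finger_gap: 0.647
grasp_force: 51.3
```

Request:
play_rows --rows '[{"x": 0,"y": -0.5,"z": -2,"roll": 0,"hand": 1},{"x": 0,"y": 0,"z": 0,"roll": 0,"hand": 1},{"x": 0,"y": 0,"z": 3,"roll": 0,"hand": 1},{"x": 0,"y": 0,"z": 0,"roll": 0,"hand": -1},{"x": 0,"y": 0,"z": 0,"roll": 0,"hand": -1},{"x": 0,"y": 0,"z": 0,"roll": 0,"hand": -1},{"x": 0,"y": 0,"z": 20,"roll": 0,"hand": -1},{"x": 0,"y": 0,"z": 35,"roll": 0,"hand": -1},{"x": 0,"y": 0,"z": 39,"roll": 0,"hand": -1},{"x": -27,"y": -15,"z": 20,"roll": 0,"hand": -1},{"x": -28,"y": -15,"z": 20,"roll": 0,"hand": -1},{"x": -28,"y": -15,"z": 20,"roll": 0,"hand": -1},{"x": -27,"y": -15,"z": 0,"roll": 0,"hand": -1},{"x": 0,"y": 0,"z": 0,"roll": 0,"hand": -1},{"x": 0,"y": 0,"z": 0,"roll": 0,"hand": -1}]' --newtons 60

```text
clock: 65.4
tcp_pos: [0.5131, -0.24, 0.4048]
orientation: [2.18, 2.262, 0.001]
ft_force: [0.5, 0.6, 0.4]
finger_gap: 0.999
grasp_force: 0.0
```

```bash
cat > knobs.py <<'E'
from h import *
def knobs(tag,names=('scene','side','wrist')):
    for n in names:
        c=snap(n,tag+n); p=cloud(c).reshape(-1,3); H,S,V=cv2.cvtColor(c['pixels'],cv2.COLOR_RGB2HSV).reshape(-1,3).astype(int).T
        x,y,z=p.T
        for k,m in(('sel',(abs(x-.5125)<.035)&(abs(y+.035)<.035)&(z>.1035)&(z<.112)),('key',(abs(x-.5165)<.035)&(abs(y+.165)<.035)&(z>.1065)&(z<.116)&(H>20)&(H<34)&(S>120))):
            if m.sum()<10: print(n,k,'few'); continue
            r=cv2.minAreaRect((p[m][:,:2]*1000).astype(np.float32)); print(n,k,m.sum(),np.round(r[0],1),np.round(r[1],1),round(r[2],1),'z',np.round(np.percentile(z[m],[5,50,95])*1000,1))
E
python3 -c "
from bays import *
from knobs import *
print(monitor.state()['tcp_pos'])
bays('b4',(1,2,3,4,5)); knobs('k1')
a=cv2.imread('pics/k1wrist.png'); cv2.imwrite('pics/k1w.png',a)"
```

```text
[ 0.51308767 -0.23999999  0.40481445]
1 front dt 0.2 s top (90.4) [89.6 90.7] Y [-641.5 -586.2]
2 front dt 0.8 s top (90.4) [89.8 90.6] Y [-640.  -586.1]
3 front dt 0.4 s top (90.4) [90.  91.1] Y [-640.2 -585.9]
4 front dt -0.5 s top (90.4) [89.7 90.2] Y [-639.2 -585. ]
5 front dt -0.0 s top (90.4) [89.7 90.2] Y [-637.5 -584.1]
scene sel 187 [512.9 -33.1] [16.6 47.7] 2.2 z [104.4 106.8 109.2]
scene key 84 [ 517.7 -162.6] [11.  42.4] 2.9 z [107.2 109.6 112. ]
side sel few
side key 107 [ 515.9 -166.1] [ 9.8 42. ] 2.5 z [107.2 109.4 111.9]
wrist sel few
wrist key 707 [ 519.2 -164.2] [ 9.5 41.4] 2.3 z [108.6 110.2 111.6]
```

View pics/k1w.png

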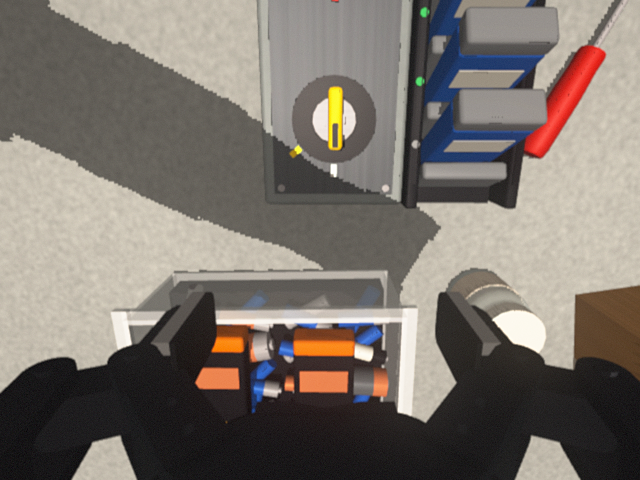

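Request:
play_rows --rows '[{"x": 0,"y": 29,"z": 0,"roll": 0,"hand": -0.4},{"x": 0,"y": 29,"z": 0,"roll": 0,"hand": -0.4},{"x": 0,"y": 29,"z": 0,"roll": 0,"hand": -0.4},{"x": 0,"y": 29,"z": 0,"roll": 0,"hand": -0.4},{"x": 0,"y": 29,"z": 0,"roll": 0,"hand": -0.4},{"x": 0,"y": 30,"z": 0,"roll": 0,"hand": -0.4},{"x": 0,"y": 30,"z": 0,"roll": 0,"hand": -0.4},{"x": 0,"y": 0,"z": -40,"roll": 0,"hand": -0.4},{"x": 0,"y": 0,"z": -40,"roll": 0,"hand": -0.4},{"x": 0,"y": 0,"z": -40,"roll": 0,"hand": -0.4},{"x": 0,"y": 0,"z": -26,"roll": 0,"hand": -0.4},{"x": 0,"y": 0,"z": 0,"roll": 0,"hand": -0.4}]' --newtons 50

```text
clock: 66.8
tcp_pos: [0.5115, -0.0338, 0.255]
orientation: [-2.173, -2.261, 0.008]
ft_force: [-0.7, 0.3, 0.2]
finger_gap: 0.701
grasp_force: 0.0
```

Request:
play_rows --rows '[{"x": 0,"y": 0,"z": 0,"roll": 0,"hand": 1},{"x": 0,"y": 0,"z": 0,"roll": 0,"hand": 1},{"x": 0,"y": 0,"z": 0,"roll": 0,"hand": 1},{"x": 0,"y": 0,"z": 0,"roll": 0,"hand": 1},{"x": 0,"y": 0,"z": 0,"roll": 0,"hand": 1},{"x": 0,"y": 0,"z": 0,"roll": 0,"hand": 1}]'

```text
clock: 67.4
tcp_pos: [0.5133, -0.0347, 0.2595]
orientation: [2.179, 2.263, 0.0]
ft_force: [-4.1, 0.5, 4.2]
finger_gap: 0.171
grasp_force: 53.2
```

Request:
play_rows --rows '[{"x": 0,"y": 0,"z": -3,"roll": 0,"hand": 1},{"x": 0,"y": 0,"z": -3,"roll": 0,"hand": 1},{"x": 0,"y": 0,"z": -3,"roll": 0,"hand": 1},{"x": 0,"y": 0,"z": -2,"roll": 0,"hand": 1},{"x": 0,"y": 0,"z": 0,"roll": 0,"hand": 1},{"x": 0,"y": 0,"z": 0,"roll": 0,"hand": 1}]'

```text
clock: 68.0
tcp_pos: [0.5133, -0.0347, 0.2518]
orientation: [2.178, 2.262, 0.002]
ft_force: [-15.5, 0.8, 39.3]
finger_gap: 0.176
grasp_force: 58.3
```

Request:
play_rows --rows '[{"x": 0,"y": 0,"z": 1.5,"roll": 0,"hand": 1},{"x": 0,"y": 0,"z": 0,"roll": -5,"hand": 1},{"x": 0,"y": 0,"z": 0,"roll": -7,"hand": 1},{"x": 0,"y": 0,"z": 0,"roll": -7,"hand": 1},{"x": 0,"y": 0,"z": 0,"roll": -7,"hand": 1},{"x": 0,"y": 0,"z": 0,"roll": -7,"hand": 1},{"x": 0,"y": 0,"z": 0,"roll": -7,"hand": 1},{"x": 0,"y": 0,"z": 0,"roll": -7,"hand": 1},{"x": 0,"y": 0,"z": 0,"roll": -7,"hand": 1},{"x": 0,"y": 0,"z": 0,"roll": -5,"hand": 1},{"x": 0,"y": 0,"z": 0,"roll": -1,"hand": 1},{"x": 0,"y": 0,"z": 0,"roll": 0,"hand": 1}]'

```text
clock: 69.2
tcp_pos: [0.513, -0.0348, 0.2519]
orientation: [3.018, 0.87, 0.001]
ft_force: [-12.7, -0.7, 28.0]
finger_gap: 0.172
grasp_force: 56.4
```

Request:
play_rows --rows '[{"x": 0,"y": 0,"z": 3,"roll": 0,"hand": 1},{"x": 0,"y": 0,"z": 3,"roll": 0,"hand": 1},{"x": 0,"y": 0,"z": 3,"roll": 0,"hand": 1},{"x": 0,"y": 0,"z": 1,"roll": 0,"hand": 1},{"x": 0,"y": 0,"z": 0,"roll": 0,"hand": 1}]'

```text
clock: 69.7
tcp_pos: [0.513, -0.0348, 0.2595]
orientation: [3.018, 0.871, -0.001]
ft_force: [-4.8, -0.8, 3.6]
finger_gap: 0.172
grasp_force: 53.2
```

Request:
play_rows --rows '[{"x": 0,"y": 0,"z": 0,"roll": 0,"hand": -0.4},{"x": 0,"y": 0,"z": 0,"roll": 0,"hand": -0.4},{"x": 0,"y": 0,"z": 0,"roll": 0,"hand": -0.4},{"x": 0,"y": 0,"z": 0,"roll": 0,"hand": -0.4},{"x": 0,"y": 0,"z": 30,"roll": 0,"hand": -0.4},{"x": 0,"y": 0,"z": 40,"roll": 0,"hand": -0.4},{"x": 0,"y": -28,"z": 20,"roll": 8,"hand": -0.4},{"x": 0,"y": -28,"z": 20,"roll": 8,"hand": -0.4},{"x": 1,"y": -28,"z": 0,"roll": 8,"hand": -0.4},{"x": 1,"y": -28,"z": 0,"roll": 8,"hand": -0.4},{"x": 1,"y": -18,"z": 0,"roll": 8,"hand": -0.4},{"x": 1,"y": 0,"z": 0,"roll": 8,"hand": -0.4},{"x": 0,"y": 0,"z": 0,"roll": 8,"hand": -0.4},{"x": 0,"y": 0,"z": 0,"roll": 4,"hand": -0.4},{"x": 0,"y": 0,"z": 0,"roll": 0,"hand": -0.4},{"x": 0,"y": 0,"z": 0,"roll": 0,"hand": -0.4}]'

```text
clock: 71.3
tcp_pos: [0.5174, -0.1646, 0.3694]
orientation: [2.181, 2.261, 0.0]
ft_force: [1.0, -0.6, 0.9]
finger_gap: 0.7
grasp_force: 0.0
```

```bash
sed 's/z>.1035/z>.09/' knobs.py > knobs2.py; python3 -c "
from knobs2 import *
s=monitor.state();print(s['tcp_pos'],s['orientation'])
knobs('k2')
a=cv2.imread('pics/k2side.png')[180:340,230:390];b=cv2.imread('pics/k2wrist.png')
cv2.imwrite('pics/k2c.png',np.hstack([cv2.resize(a,(400,400)),cv2.resize(b,(400,400))]))"
```

```text
[ 0.51742974 -0.16462913  0.36935964] [2.18055017e+00 2.26148301e+00 1.13340212e-04]
scene sel 230 [512.4 -34. ] [51.2 16.4] 32.1 z [ 94.3 106.6 109.1]
scene key 71 [ 518.3 -161.8] [ 9.7 39.3] 2.8 z [107.2 109.9 112.2]
side sel 300 [510.5 -38.1] [48.3 19.3] 37.2 z [ 91.8 104.3 109. ]
side key 105 [ 516.2 -166.5] [ 9.7 43.2] 1.0 z [106.9 109.5 112. ]
wrist sel 2548 [514.4 -34.5] [47.7 16.4] 31.7 z [ 95.  107.2 108.7]
wrist key 813 [ 519.1 -163.2] [ 9.9 40.2] 2.3 z [107.7 110.  111.3]
```

View pics/k2c.png

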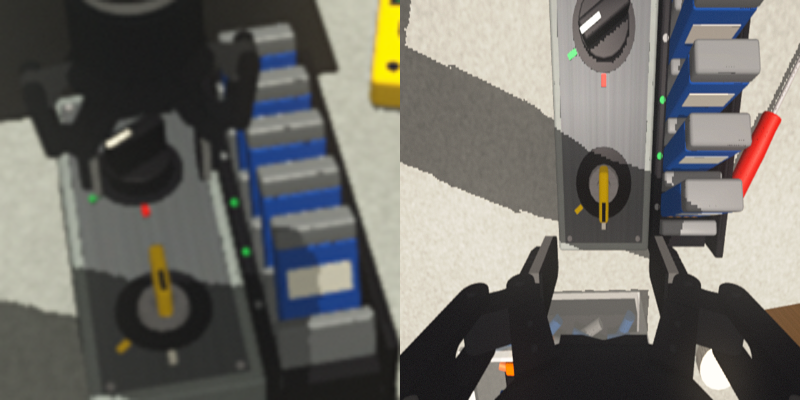

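Request:
play_rows --rows '[{"x": 0,"y": 0,"z": -40,"roll": 0,"hand": -0.4},{"x": 0,"y": 0,"z": -40,"roll": 0,"hand": -0.4},{"x": 0,"y": 0,"z": -26,"roll": 0,"hand": -0.4},{"x": 0,"y": 0,"z": -9,"roll": 0,"hand": -0.4},{"x": 0,"y": 0,"z": 0,"roll": 0,"hand": -0.4},{"x": 0,"y": 0,"z": 0,"roll": 0,"hand": 1},{"x": 0,"y": 0,"z": 0,"roll": 0,"hand": 1},{"x": 0,"y": 0,"z": 0,"roll": 0,"hand": 1},{"x": 0,"y": 0,"z": 0,"roll": 0,"hand": 1},{"x": 0,"y": 0,"z": 0,"roll": 0,"hand": 1},{"x": 0,"y": 0,"z": 0,"roll": 0,"hand": 1}]' --newtons 50

```text
clock: 72.55
tcp_pos: [0.5174, -0.1648, 0.2558]
orientation: [2.178, 2.262, 0.0]
ft_force: [-2.7, -0.1, 7.4]
finger_gap: 0.108
grasp_force: 49.4
```

Request:
play_rows --rows '[{"x": 0,"y": 0,"z": 0,"roll": -6,"hand": 1},{"x": 0,"y": 0,"z": 0,"roll": -6,"hand": 1},{"x": 0,"y": 0,"z": 0,"roll": -6,"hand": 1},{"x": 0,"y": 0,"z": 0,"roll": -6,"hand": 1},{"x": 0,"y": 0,"z": 0,"roll": -6,"hand": 1},{"x": 0,"y": 0,"z": 0,"roll": -6,"hand": 1},{"x": 0,"y": 0,"z": 0,"roll": -6,"hand": 1},{"x": 0,"y": 0,"z": 0,"roll": -5,"hand": 1},{"x": 0,"y": 0,"z": 0,"roll": -4,"hand": 1},{"x": 0,"y": 0,"z": 0,"roll": -1,"hand": 1},{"x": 0,"y": 0,"z": 0,"roll": 0,"hand": 1},{"x": 0,"y": 0,"z": 0,"roll": 0,"hand": 1},{"x": 0,"y": 0,"z": 0,"roll": 0,"hand": 1}]'

```text
clock: 73.85
tcp_pos: [0.5171, -0.1647, 0.2558]
orientation: [2.95, 1.079, -0.0]
ft_force: [-3.3, 1.2, 8.8]
finger_gap: 0.1
grasp_force: 49.6
```

```bash
python3 -c "
from knobs2 import *
s=monitor.state();print(s['tcp_pos'],s['orientation'],s['torque'],s['ft_force'],s['finger_gap'])
knobs('k3',('scene','side'))"
```

```text
[ 0.51706874 -0.16469553  0.25582108] [ 2.94956465e+00  1.07941286e+00 -1.67514385e-04] [0.02390786 0.98068609 0.12383843] [-3.26635002  1.20930565  8.7999775 ] 0.09953147094233503
scene sel 237 [513.3 -33.3] [50.6 16.2] 31.5 z [ 92.7 106.5 108.8]
scene key 58 [ 521.1 -162.9] [34.9  8.9] 47.7 z [107.6 109.6 112.4]
side sel few
side key 39 [ 506.4 -175. ] [15.8 10.8] 35.2 z [106.9 108.8 112.2]
```

Request:
play_rows --rows '[{"x": 0,"y": 0,"z": 0,"roll": -3,"hand": 1},{"x": 0,"y": 0,"z": 0,"roll": -3,"hand": 1},{"x": 0,"y": 0,"z": 0,"roll": -2,"hand": 1},{"x": 0,"y": 0,"z": 0,"roll": 0,"hand": 1},{"x": 0,"y": 0,"z": 0,"roll": 0,"hand": 1},{"x": 0,"y": 0,"z": 0,"roll": 0,"hand": 1}]' --newtons 70

```text
clock: 74.55
tcp_pos: [0.5171, -0.1646, 0.2559]
orientation: [3.015, 0.877, -0.001]
ft_force: [-4.9, 0.4, 10.2]
finger_gap: 0.099
grasp_force: 95.4
```

```bash
python3 -c "
from knobs2 import *
s=monitor.state();print(s['tcp_pos'],s['orientation'],s['torque'],s['ft_force'],s['finger_gap'])
knobs('k4',('scene',))"
```

```text
[ 0.51708984 -0.16457065  0.25594195] [ 3.01541931e+00  8.77046105e-01 -5.51061844e-04] [-0.02448082  1.14594867  1.92046381] [-4.89232071  0.36869833 10.22098862] 0.09867153551616781
scene sel 231 [512.9 -33.8] [50.  16.4] 32.6 z [ 93.5 106.6 109.1]
scene key 50 [ 522.1 -161.8] [33.2  9.3] 43.7 z [107.6 109.4 111.9]
```

Request:
play_rows --rows '[{"x": 0,"y": 0,"z": 0,"roll": 6,"hand": 1},{"x": 0,"y": 0,"z": 0,"roll": 7,"hand": 1},{"x": 0,"y": 0,"z": 0,"roll": 7,"hand": 1},{"x": 0,"y": 0,"z": 0,"roll": 7,"hand": 1},{"x": 0,"y": 0,"z": 0,"roll": 7,"hand": 1},{"x": 0,"y": 0,"z": 0,"roll": 7,"hand": 1},{"x": 0,"y": 0,"z": 0,"roll": 7,"hand": 1},{"x": 0,"y": 0,"z": 0,"roll": 7,"hand": 1},{"x": 0,"y": 0,"z": 0,"roll": 4,"hand": 1},{"x": 0,"y": 0,"z": 0,"roll": 0,"hand": 1},{"x": 0,"y": 0,"z": 0,"roll": 0,"hand": -0.4},{"x": 0,"y": 0,"z": 0,"roll": 0,"hand": -0.4},{"x": 0,"y": 0,"z": 0,"roll": 0,"hand": -0.4},{"x": 0,"y": 0,"z": 0,"roll": 0,"hand": -0.4},{"x": 0,"y": 0,"z": 30,"roll": 0,"hand": -0.4},{"x": 0,"y": 0,"z": 40,"roll": 0,"hand": -0.4},{"x": 0,"y": 0,"z": 40,"roll": 0,"hand": -0.4},{"x": -20,"y": -20,"z": 30,"roll": 0,"hand": -0.4},{"x": -20,"y": -20,"z": 0,"roll": 0,"hand": -0.4},{"x": 0,"y": 0,"z": 0,"roll": 0,"hand": -0.4}]' --newtons 50

```text
clock: 76.6
tcp_pos: [0.4761, -0.2061, 0.3957]
orientation: [2.2, 2.24, -0.0]
ft_force: [0.2, 0.7, -0.5]
finger_gap: 0.699
grasp_force: 0.0
```

```bash
python3 -c "
from knobs2 import *
from bays import *
s=monitor.state();print(s['tcp_pos'],s['ft_force'])
knobs('k5'); bays('b5',(1,2,3,4,5))
a=cv2.imread('pics/k5scene.png'); cv2.imwrite('pics/fin.png',a)"
```

```text
[ 0.4760729  -0.20614601  0.39569242] [ 0.24038991  0.71340321 -0.50025393]
scene sel 234 [513.3 -33.2] [49.1 15.8] 31.9 z [ 93.2 106.3 109.1]
scene key 82 [ 517.8 -163. ] [10.7 40.4] 3.7 z [107.2 109.4 111.9]
side sel 87 [510.6 -37.2] [47.3 15.5] 32.8 z [ 91.4 104.8 108.3]
side key 115 [ 515.9 -167.1] [ 9.8 40.5] 2.9 z [107.  109.3 111.5]
wrist sel few
wrist key 753 [ 519.1 -164.2] [10.2 41.8] 1.8 z [107.8 110.  111.3]
1 front dt 0.2 s top (90.4) [89.6 90.8] Y [-641.3 -586.4]
2 front dt 0.8 s top (90.4) [90.  90.8] Y [-640. -586.]
3 front dt 0.1 s top (90.4) [90.  90.9] Y [-639.8 -585.8]
4 front dt -0.4 s top (90.4) [89.6 90.8] Y [-638.6 -584.9]
5 front dt -0.5 s top (90.4) [89.6 90.3] Y [-637.4 -584. ]
```

View pics/fin.png

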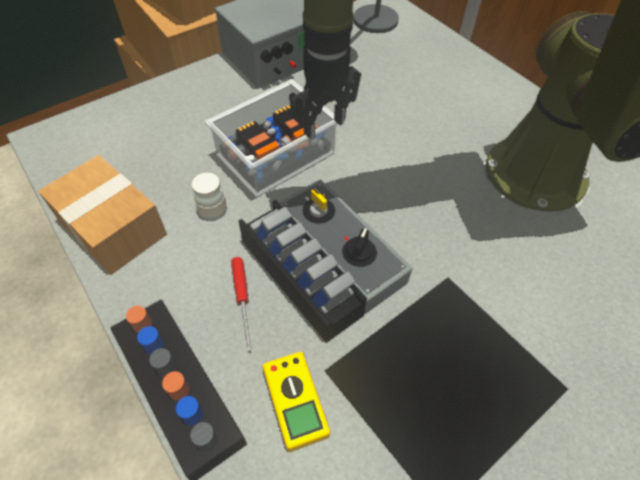

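Five packs stand in the charger, both worn-out ones lie in the box, the selector points at green and the key is back at the white mark. The mat is empty and the bystanders have not moved. I'm handing in.

```bash
python3 -c "
from cell import env
print(env.finish_job())"
```

```text
the job is handed in; nothing more can be done
None
```

The job is handed in; no verdict came back, but my last images showed both worn-out packs in the box, all five blue packs fully home in the charger, the selector up at green, and the key back at white after being turned to its stop.

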